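# Invert a culture dish onto the warmer and set its selector

## Task

Turn the closed dish that lies lid-up on the worktop upside down: stand it on edge in the blue rack and let go to change your grip, then stack it squarely, lid down, on the upside-down dish already on the warmer's plate. Then turn the warmer's selector fully back anticlockwise to its end stop, and from there exactly three clicks clockwise; let go of everything and leave the bottle, the eyepiece and the blue coverslip box where they are.

Things in the scene. Friction and masses are not known exactly. Their poses are not given: they have to be found in the camera images.
- dish: closed dish to invert: a cylinder 58 mm in diameter, 24 mm high, 60 g; the snap lid never comes off (one rigid body). Blue ribbed lid (upper 11 mm at the start), white base with an orange disc on its underside. Origin at its centre (12 mm above the worktop at the start); z axis from base to lid: up at the start, down at the end
- lower_dish: an identical dish, loose, that already lies upside down (lid down, orange disc up) on the centre of the warmer's plate; origin at its centre, z axis from base to lid (pointing down). Its upper face is 24 mm above the plate
- warmer: the white dish warmer, fixed: housing 130 mm (x) by 205 mm (y), top 30 mm above the worktop; origin at the centre of its underside; it may be turned. The round plate lies on its +y half, the selector on its -y half (x = 0, y = -50 mm). Two fixed stereo microscopes, 0.4 m high, flank the work: one at the right (world y below -0.44 m), one at the back left (x over 0.63, y 0.16 to 0.38 m)
- plate (a point): centre of the upper face of the warmer's round aluminium plate (80 mm in diameter, 34 mm above the worktop)
- selector (a joint): selector angle, rad: 0 at its anticlockwise end stop (white pointer mark at the red dot), growing clockwise seen from above; sprung clicks every 0.4363 (25 degrees) from 0 to the other stop at 2.182; three clicks is 1.309. It starts in the second, third or fourth click. About 0.1 N m carries it over a click; let go, it drops into the nearest one and stays
- selector_grip (a point): on the selector's upright turning axis, 67 mm above the worktop, where to grip its bar. The point turns with it: the bar, 42 mm long, 14 mm wide, 32 mm high (top 74 mm above the worktop), lies along the point's x, its white pointer mark on the -x half; at joint value 0 the point's axes are the warmer's. Below the bar is a round skirt, 44 mm in diameter
- rack: blue edge rack, fixed: base 66 (x) by 76 (y) by 8 mm, origin at the centre of its underside. Slot along its x: two fences 36 mm long, 30 mm apart, flared at the top, 38 mm high over the worktop, and two black rods that cradle the dish's rim. A dish stands in it on edge, its axis along the rack's y; its sides stick out past the fences' ends, to be gripped across the diameter along x
- rack_seat (a point): where the centre of a dish lies when it stands in the rack: 38.9 mm above the worktop, over the rack's origin; axes as the rack
- bottle: amber dropper bottle with red rubber top, 35 mm in diameter, 104 mm high, loose; origin at the centre of its underside; leave it alone
- eyepiece: black and white spare eyepiece standing upright, 40 mm in diameter, 49 mm high, loose; origin at the centre of its underside; leave it alone
- coverslips: blue cardboard coverslip box, 42 mm (x) by 58 mm (y) by 21 mm high, loose; origin at the centre of its underside; leave it alone

How it is judged:
On the way, in this order (a step that is already met when the one before it is completed fails the run):
1. the dish stands on edge in the rack, let go (distance between dish and rack_seat below 0.008 m and angle between dish's own z axis and vertical between 1.35 and 1.79 rad and contact force between the fingers and dish below 0.2 N), for 0.2 s.
2. the dish lies upside down, square on the lower dish, let go (angle between each of dish, lower_dish's own z axis and vertical above 3 rad and horizontal distance between dish and lower_dish below 0.01 m and z of dish in the frame of plate between 0.032 and 0.04 m and horizontal distance between lower_dish and plate below 0.015 m and z of lower_dish in the frame of plate below 0.016 m and contact force between the fingers and dish below 0.2 N), for 0.2 s.
3. the selector is back at its end stop (value of joint selector below 0.1 rad), for 0.1 s.
At the end, for the whole second after the job is handed in: The dish lies at rest, released, lid down and level within 0.14 rad on the lower dish, their centres within 10 mm in plan; the lower dish lies lid down on the plate with its centre within 15 mm of the plate's; the selector stands in the third click from its end stop (1.309 rad, within 0.12) (all of step 2 and value of joint selector between 1.1889 and 1.4289 rad and linear speed of dish below 0.02 m/s); the robot touches nothing.
It fails at once if a bystander (bottle, eyepiece, coverslip box) is displaced by more than 20 mm or the bottle or eyepiece is tipped (distance of any of bottle, eyepiece, coverslips from where it was at the start of the episode above 0.02 m or angle between any of bottle, eyepiece's own z axis and vertical above 0.5 rad).
It also fails if it takes over 72 s, if anything falls off the work surface, if the arm or the gripper's body presses on something with over 40 N, if the wrist force passes 120 N, or if a joint passes its speed limit or range.

## Robot

A 6-joint arm with a two-finger parallel gripper is mounted at the origin on a cart in front of the work surface, level with it; the furniture and walls round the work are solid. World frame = base frame: x ahead of the robot, y to its left, z up, the work surface at z = 0. Lengths are in m, angles in rad, forces in N, time in s.
With the tool pointing down it reaches from about 0.375 to 0.975 m from the base axis. Payload 3.8 kg.
Tool frame: the origin (TCP) lies at the very end of the fingers, on their centre line; the grasp point (between the pads) lies 19 mm behind it; z points along the fingers, y is the line along which they close (so a half turn about z gives the same grasp; the last joint's range is limited). The gripper opens to 85 mm and grips with 20 to 120 N. Pads are 22 mm wide; open, the fingers measure 114 mm over their backs; the gripper's body (76 mm by 85 mm) begins 54 mm behind the grasp point. The pads swing forward as they close: fully open they stand 13 mm farther back than shut.
Start: joints at [1.118, 0.264, 1.604, -0, 1.274, -0.037], TCP at [0.273, 0.617, 0.231] pointing down, gripper open.
Joint ranges: [-2.63, 2.63], [-0.94, 2.18], [0.31, 2.57], [-1.31, 4.45], [0, 2.66], [-2.55, 2.55]. Speed limits (rad/s): [2.57, 2.57, 3.14, 3.14, 3.14, 3.14].

## Interface

Orientations are given as a rotation vector (axis times angle).
In Python, from workcell import bot gives the robot as it stands.
- The arm moves only by the shell command python3 -m creep 'ROWS' [FORCE]. ROWS is JSON, a list of rows, each a list of 5 numbers: the shift along the tool's x, y, z in units of 0.05 m (1.0 is 0.05 m), then the turn about the tool's z in units of 0.1 rad (1.0 is 0.1 rad), then the opening, from 0 (shut) to 1 (fully open). In form: [[tx, ty, tz, spin, hand], ...]. A call has 1 to 20 rows; each row shifts and turns the commanded pose from where the row before left it, along the tool's axes as they then stand; what a row does not reach is not made up. A row lasts 1/8 s, in which the tool goes at most 62.5 mm and 10.7 degrees, less where a joint would pass 70% of its speed; a pose out of reach is approached as far as the arm can. A call with a number of a shift or a turn outside -1 to 1 is refused whole. A call with a gripper value outside its range is refused whole. The fingers move at their own pace and stop on an object; FORCE is the grip in N (left out, the last holds). Time passes only in rows, so rows that do not move let the fingers close. It gives the time, the measured TCP pose, the force, the opening and the grip force at its end, in the units of the state.
- bot.read_state(): the state, without advancing time (a new reading comes with each control period).
- bot.read_camera(name): name is "scene" or "top" or "wrist"; returns a dict with "pixels" (384x512x3 uint8, red, green, blue), "vfov" (degrees; the focal length in pixels is half the picture's height over the tangent of half this angle, whatever the lens; pixels are square), "cx", "cy" (the principal point, pixels), "dist_coeffs" ([k1, k2, p1, p2, k3] as OpenCV has them; the pictures are not rectified), "world_to_cam" (4x4, takes a point from world to camera coordinates). Camera axes: x right, y down, z forward; pixel columns grow to the right and rows downward; lengths in m; the calibration is good to about 2 mm. A picture is of the moment at which its call begins. There is no depth.
- bot.finish_job(): hands the job in; it is judged then, once.
Trained networks look in a picture, given as the dict that the camera call returned (one of the last four; its "shot" number tells which), for a name from the list of things; names that differ only in an ending like _2 or _b are one class to them, and where a whole thing is asked for, a point or a joint stands for the part that bears it (a point fixed in the world has none). Each returns a list of dicts, best first, with "score" (0 to 1); they miss things now and then, are a little off and sometimes report something else, mostly with a low value. They report only what shows in the picture. A call takes as long as a camera call.
- bot.look_for(target, picture): "bbox" ([left, top, right, bottom] in pixels, round what is visible of it).
- bot.regions_of(target, picture): "mask" (384x512 bool, what is visible of it) and "bbox" ([left, top, right, bottom] in pixels, round what is visible of it).
The state is a dict: "time": time; "q": joint angles; "joint_vel": joint speeds; "joint_torque": joint torques, N m; "tool_pos": TCP position; "tcp_rot": TCP orientation; "wrist_force": force on the tool from outside, world axes, zero at the start; "torque": the same for the moment, N m; "width": opening from 0.0 (shut) to 1.0 (fully open); "grip_force": force on a finger pad.
Only numpy, scipy, OpenCV 4.12 (cv2) and the standard library are available. Lean on these libraries where they do the work, as an engineer would, in place of code of your own. Each camera call takes 0.05 s, during which the arm holds its last target. There are 200 camera calls.

## Working session

There is one attempt and no reset: what is moved stays moved. The work goes in short steps, Python scripts to look and compute and a shell command to move; the robot and the scene stay as the last step left them, time stands still between calls to the robot, and variables do not carry over. Pictures are saved under pics/ and viewed, at most 10 in all, crops included, and the job is handed in when it is done.

```bash
ls -la; mkdir -p pics; cat > h.py <<'E'
import numpy as np, cv2
from workcell import bot
from scipy.spatial.transform import Rotation as R
def cam(n):
    return bot.read_camera(n)
def save(p,f): cv2.imwrite('pics/'+f,p['pixels'][:,:,::-1])
def K(p):
    f=192/np.tan(np.radians(p['vfov'])/2)
    return np.array([[f,0,p['cx']],[0,f,p['cy']],[0,0,1]])
def proj(p,X):
    T=np.array(p['world_to_cam']); X=np.atleast_2d(X).astype(float)
    return cv2.projectPoints(X,cv2.Rodrigues(T[:3,:3])[0],T[:3,3],K(p),np.array(p['dist_coeffs'],float))[0][:,0]
def ray(p,uv):
    T=np.array(p['world_to_cam'])
    n=cv2.undistortPoints(np.array([[uv]],float),K(p),np.array(p['dist_coeffs'],float))[0,0]
    d=T[:3,:3].T@np.array([n[0],n[1],1]); return -T[:3,:3].T@T[:3,3], d/np.linalg.norm(d)
def atz(p,uv,z):
    o,d=ray(p,uv); return o+d*(z-o[2])/d[2]
def tri(obs):
    A=0;b=0
    for p,uv in obs:
        o,d=ray(p,uv); M=np.eye(3)-np.outer(d,d); A=A+M; b=b+M@o
    X=np.linalg.solve(A,b)
    return X,[np.linalg.norm(proj(p,X)[0]-uv) for p,uv in obs]
E
python3 - <<'E'
from h import *
s=bot.read_state(); print(s['tool_pos'],s['tcp_rot'],s['width'])
P={n:cam(n) for n in('scene','top','wrist')}
for n,p in P.items():
    save(p,n+'0.png'); T=np.array(p['world_to_cam']); print(n,'cam at',(-T[:3,:3].T@T[:3,3]).round(3))
im=np.hstack([cv2.resize(P[n]['pixels'],(512,384)) for n in('scene','top')])
for t in ['dish','lower_dish','warmer','selector','rack','bottle','eyepiece','coverslips']:
    for n,p in P.items():
        r=bot.regions_of(t,p)
        for d in r[:2]:
            m=d['mask']; v,u=np.nonzero(m)
            print(t,n,round(d['score'],2),np.round(d['bbox'],0),'c',u.mean().round(1),v.mean().round(1))
E
```

```text
total 12
drwxr-xr-x  3 agent agent 4096 Nov 29 18:57 .
drwxr-xr-x 23 root  root  4096 Nov 29 18:57 ..
drwxr-xr-x  2 agent agent 4096 Nov 29 18:57 pics
[0.27232014 0.6168162  0.22998248] [-0.64830222 -3.07343741  0.00338569] 0.9981483664569992
scene cam at [ 0.147 -0.6    0.74 ]
top cam at [0.308 0.056 0.961]
wrist cam at [0.2   0.648 0.373]
dish scene 0.95 [245. 205. 270. 226.] c 256.6 214.0
dish scene 0.72 [272. 226. 378. 315.] c 327.3 273.2
dish top 0.7 [257. 144. 271. 160.] c 262.2 152.8
lower_dish scene 0.57 [294. 234. 320. 262.] c 306.1 247.9
lower_dish top 0.71 [319. 164. 338. 184.] c 327.8 174.5
warmer scene 0.7 [269. 226. 381. 317.] c 327.3 273.0
warmer scene 0.23 [195. 141. 225. 165.] c 209.5 154.0
warmer top 0.77 [298. 137. 385. 205.] c 342.8 169.4
selector scene 0.92 [334. 259. 357. 285.] c 345.4 271.8
selector top 0.66 [351. 150. 372. 169.] c 360.3 160.6
rack scene 0.78 [198. 140. 225. 170.] c 209.5 154.3
rack top 0.76 [153. 182. 180. 209.] c 164.8 195.5
rack top 0.46 [299. 137. 386. 205.] c 342.6 169.6
bottle scene 0.78 [207. 193. 221. 231.] c 212.6 213.9
bottle scene 0.36 [273. 225. 380. 317.] c 327.1 272.9
bottle top 0.46 [249. 224. 261. 234.] c 256.2 227.9
bottle wrist 0.82 [  2. 324.  18. 358.] c 6.6 340.4
eyepiece scene 0.69 [287. 188. 297. 206.] c 292.9 197.7
eyepiece scene 0.44 [205. 193. 221. 229.] c 212.8 214.4
eyepiece top 0.59 [357. 154. 367. 168.] c 360.4 160.6
eyepiece top 0.5 [258. 146. 268. 164.] c 262.6 154.2
coverslips scene 0.61 [243. 134. 260. 150.] c 250.8 143.0
coverslips top 0.57 [154. 141. 181. 157.] c 166.6 149.1
```

View pics/scene0.png

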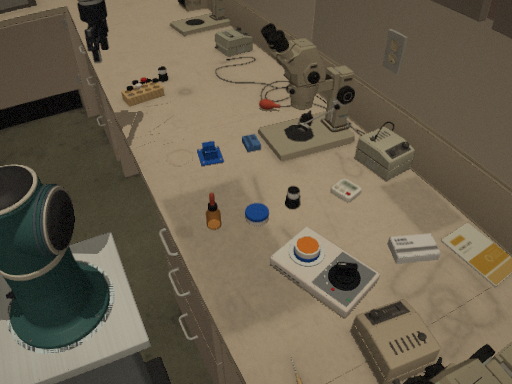

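View pics/top0.png

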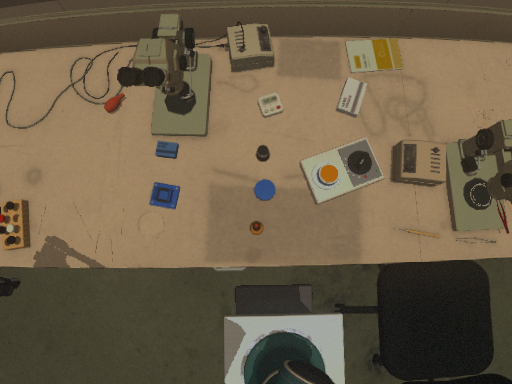

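```bash
python3 - <<'E'
from h import *
P={n:cam(n) for n in('scene','top')}
pts={'dish':((257,212),(264,190)),'orange':((307,245),(328,174)),'knob':((346,272),(360,160)),'rack':((209,154),(165,195)),'cover':((251,143),(167,149)),'eye':((293,192),(263,152)),'bottle':((212,199),(256,228))}
S={}
for t,(a,b) in pts.items():
    S[t]=[]
    for n,uv in(('scene',a),('top',b)):
        p=P[n]; hsv=cv2.cvtColor(p['pixels'],cv2.COLOR_RGB2HSV)
        if t in('dish','rack','cover'): m=cv2.inRange(hsv,(100,110,50),(130,255,255))
        elif t=='orange': m=cv2.inRange(hsv,(5,160,120),(20,255,255))
        else: S[t].append((p,np.array(uv,float))); continue
        k,L,st,c=cv2.connectedComponentsWithStats(m)
        best=min(range(1,k),key=lambda i:np.linalg.norm(c[i]-uv)-(20 if st[i,4]>40 else 0))
        S[t].append((p,c[best])); 
        print(t,n,c[best].round(1),st[best])
    X,e=tri(S[t]); print(t,'tri',X.round(4),np.round(e,1), 'polar',np.hypot(X[0],X[1]).round(3))
for t,z in(('dish',.022),('orange',.058),('rack',.025)):
    print(t,[atz(p,uv,z).round(4) for p,uv in S[t]])
E
```

```text
dish scene [256.4 212.2] [245 204  24  18 343]
dish top [264.4 189.5] [255 180  20  20 318]
dish tri [0.4873 0.0422 0.0167] [0.1 0.1] polar 0.489
orange scene [307.2 244.6] [297 237  22  16 274]
orange top [328.9 172.9] [321 165  17  17 230]
orange tri [ 0.521  -0.1294  0.0566] [0. 0.] polar 0.537
knob tri [ 0.5596 -0.2202  0.0432] [0.3 0.2] polar 0.601
rack scene [209.6 153.9] [197 141  27  25 409]
rack top [164.8 195.3] [150 183  30  26 420]
rack tri [0.4776 0.3186 0.011 ] [0.3 0.3] polar 0.574
cover scene [250.5 143.1] [242 135  18  16 187]
cover top [164.8 195.3] [150 183  30  26 420]
cover tri [0.5245 0.2822 0.0536] [21.7 22.7] polar 0.596
eye tri [0.5884 0.0438 0.0403] [0.7 0.7] polar 0.59
bottle tri [0.3803 0.0653 0.0851] [1.7 1.6] polar 0.386
dish [array([0.4852, 0.0375, 0.022 ]), array([0.4859, 0.0424, 0.022 ])]
orange [array([ 0.5203, -0.1303,  0.058 ]), array([ 0.5207, -0.1291,  0.058 ])]
rack [array([0.4721, 0.3008, 0.025 ]), array([0.4744, 0.3149, 0.025 ])]
```

```bash
cat >> h.py <<'E'
def plan(x=None,y=None,z=None,ydir=None):
    """tool-frame shift in units of 50 mm, (after) spin units to make tool y lie along world heading ydir [rad], mod pi"""
    s=bot.read_state(); M=R.from_rotvec(s['tcp_rot']).as_matrix(); p=np.array(s['tool_pos'])
    t=np.array([a if a is not None else b for a,b in zip((x,y,z),p)])
    print('t',round(s['time'],2),'tcp',p.round(4),'toolx',M[:,0].round(3),'tooly',M[:,1].round(3),'toolz',M[:,2].round(3),'F',np.round(s['wrist_force'],1),'w',round(s['width'],3),'g',round(s['grip_force'],1),'q6',round(s['q'][5],2))
    print('shift units in tool frame', (M.T@(t-p)/0.05).round(3))
    if ydir is not None:
        h=np.arctan2(M[1,1],M[0,1]); d=(ydir-h+np.pi/2)%np.pi-np.pi/2
        print('spin units', round(-d/0.1*1.0,2) if M[2,2]<0 else d/0.1,'(world yaw now',h.round(3),')')
E
python3 - <<'E'
from h import *
p=cam('wrist'); s=bot.read_state(); M=R.from_rotvec(s['tcp_rot']).as_matrix()
for uv in((256,192),(256,380),(256,10),(10,192),(500,192)): print(uv,(M.T@(atz(p,uv,0)-s['tool_pos'])).round(3))
plan(.4776,.3186+.1,.23)
E
```

```text
(256, 192) [-0.046 -0.006  0.231]
(256, 380) [-0.432 -0.007  0.231]
(256, 10) [ 0.19  -0.005  0.231]
(10, 192) [-0.045 -0.376  0.231]
(500, 192) [-0.046  0.362  0.231]
t 1.5 tcp [0.2726 0.6175 0.2313] toolx [-0.915  0.404  0.   ] tooly [ 0.404  0.915 -0.   ] toolz [-0. -0. -1.] F [0.1 0.5 0.7] w 0.999 g 0.0 q6 -0.04
shift units in tool frame [-5.357 -1.983  0.026]
```

```bash
python3 -m creep '[[-0.86,-0.56,0.1,0,1],[-0.86,-0.56,0.1,0,1],[-0.86,-0.56,0.1,0,1],[-0.86,-0.56,0.1,0,1],[-0.86,-0.56,0.1,0,1],[-0.86,-0.56,0.1,0,1],[0,0,0,0,1]]' 
python3 - <<'E'
from h import *
p=cam('wrist'); save(p,'w1.png'); plan()
for n in('rack','dish','coverslips'):
  for d in bot.regions_of(n,p)[:2]:
    v,u=np.nonzero(d['mask']); print(n,d['score'],np.round(d['bbox']),u.mean(),v.mean(), atz(p,(u.mean(),v.mean()),.02).round(3))
E
```

```text
time: 2.38
tool_pos: [0.4422, 0.3567, 0.2009]
tcp_rot: [0.655, 3.072, -0.002]
wrist_force: [0.1, 0.6, 0.2]
width: 1.004
grip_force: 0.0
t 2.42 tcp [0.4414 0.3584 0.2012] toolx [-0.913  0.407  0.   ] tooly [ 0.407  0.913 -0.   ] toolz [-0.  0. -1.] F [0.8 0.2 0.6] w 1.003 g 0.0 q6 -0.51
shift units in tool frame [0. 0. 0.]
rack 0.94 [213. 174. 281. 230.] 247.36177884615384 200.78926282051282 [0.473 0.325 0.02 ]
dish 0.82 [ 54. 258. 103. 291.] 78.68376787216148 275.9024390243902 [0.478 0.053 0.02 ]
coverslips 0.71 [260. 260. 305. 298.] 281.6823802163833 280.1676970633694 [0.604 0.319 0.02 ]
coverslips 0.65 [  1. 293.  34. 343.] 13.220616570327554 318.71868978805395 [ 0.501 -0.089  0.02 ]
```

View pics/w1.png

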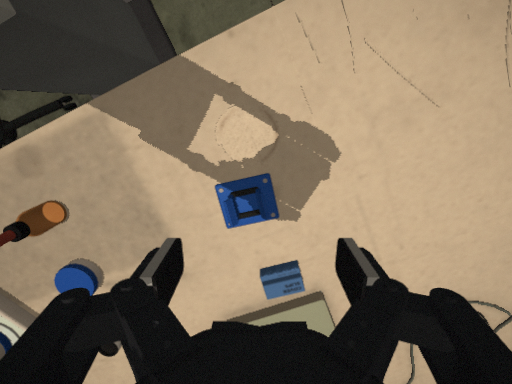

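```bash
python3 - <<'E'
import cv2
a=cv2.imread('pics/w1.png')[165:240,200:300]; cv2.imwrite('pics/c1.png',cv2.resize(a,None,fx=7,fy=7,interpolation=cv2.INTER_CUBIC))
E
```

```text
(no output)
```

View pics/c1.png

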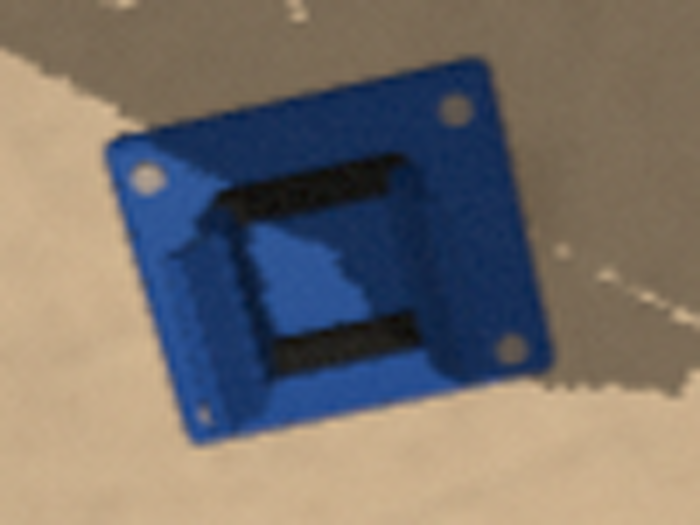

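```bash
python3 - <<'E'
from h import *
p=cam('wrist'); plan()
c=np.array([(108,145),(490,58),(552,372),(192,443)])/7+[200,165]
X=np.array([atz(p,u,.008) for u in c]); print(X.round(4),'centre',X.mean(0).round(4))
e=[X[1]-X[0],X[2]-X[1],X[2]-X[3],X[3]-X[0]]
for v in e: print(np.linalg.norm(v).round(4), np.degrees(np.arctan2(v[1],v[0])).round(1))
for z in (.0,.0167,.024): print(atz(p,(76.5,279.5),z))
E
```

```text
t 2.62 tcp [0.4403 0.3607 0.2015] toolx [-0.915  0.403  0.   ] tooly [0.403 0.915 0.001] toolz [ 0.     0.001 -1.   ] F [-0.5  0.3  0.3] w 1.0 g 0.0 q6 -0.51
shift units in tool frame [0. 0. 0.]
[[0.4388 0.2969 0.008 ]
 [0.4525 0.3699 0.008 ]
 [0.5163 0.3561 0.008 ]
 [0.5014 0.2842 0.008 ]] centre [0.4772 0.3268 0.008 ]
0.0743 79.4
0.0653 -12.3
0.0734 78.3
0.0639 -11.4
[0.48910824 0.02952084 0.        ]
[0.48323728 0.04704333 0.0167    ]
[0.48067093 0.05470286 0.024     ]
```

```bash
python3 -m creep '[[0,0,0,1,1],[0,0,0,1,1],[0,0,0,1,1],[0,0,0,1,1],[0,0,0,1,1],[0,0,0,0.4,1],[0,0,0,0,1]]' >/dev/null
python3 - <<'E'
from h import *
plan(.487,.045,.13,np.radians(35))
E
```

```text
t 3.5 tcp [0.4401 0.3608 0.2014] toolx [-0.579  0.815  0.   ] tooly [0.815 0.579 0.   ] toolz [ 0.  0. -1.] F [ 0.4  0.2 -0.2] w 0.998 g 0.0 q6 0.03
shift units in tool frame [-5.692 -2.893  1.427]
spin units 0.07 (world yaw now 0.618 )
```

```bash
python3 -m creep '[[-0.95,-0.48,0.1,0,1],[-0.95,-0.48,0.1,0,1],[-0.95,-0.48,0.2,0,1],[-0.95,-0.48,0.2,0,1],[-0.95,-0.48,0.3,0,1],[-0.95,-0.48,0.5,0,1],[0,0,0,0,1]]' >/dev/null
python3 - <<'E'
from h import *
P={n:cam(n) for n in('wrist','top','scene')}; plan()
save(P['wrist'],'w2.png')
obs=[]
for n,p in P.items():
  m=cv2.inRange(cv2.cvtColor(p['pixels'],cv2.COLOR_RGB2HSV),(100,110,50),(130,255,255))
  k,L,st,c=cv2.connectedComponentsWithStats(m)
  t=proj(p,[.487,.045,.02])[0]; i=min([i for i in range(1,k) if st[i,4]>60],key=lambda i:np.linalg.norm(c[i]-t))
  print(n,t,c[i],st[i]); q=c[i]; print(atz(p,q,.018).round(4),atz(p,q,.024).round(4))
  obs.append((p,q))
print(tri(obs)); print(tri(obs[:2]))
E
```

```text
t 4.53 tcp [0.488  0.0446 0.1317] toolx [-0.578  0.816  0.   ] tooly [0.816 0.578 0.001] toolz [ 0.001  0.001 -1.   ] F [-0.6 -0.4 -0.2] w 0.996 g 0.0 q6 -0.58
shift units in tool frame [0. 0. 0.]
wrist [263.41804172 184.22482036] [260.60944206 185.84900507] [ 232  158   58   57 2563]
[0.486  0.0415 0.018 ] [0.485 0.043 0.024]
top [263.45666019 189.24554047] [262.29100529 192.01587302] [255 184  18  16 189]
[0.4797 0.0483 0.018 ] [0.4786 0.0484 0.024 ]
scene [255.66071197 210.57488166] [256.45244957 212.14985591] [245 203  24  19 347]
[0.4872 0.0411 0.018 ] [0.4843 0.0358 0.024 ]
(array([0.48469239, 0.0440047 , 0.01665585]), [np.float64(3.0752143484246663), np.float64(2.307500483639748), np.float64(1.4634463451995658)])
(array([0.47797951, 0.04847379, 0.04534526]), [np.float64(3.5411962697416213), np.float64(1.1923619157762875)])
```

View pics/w2.png

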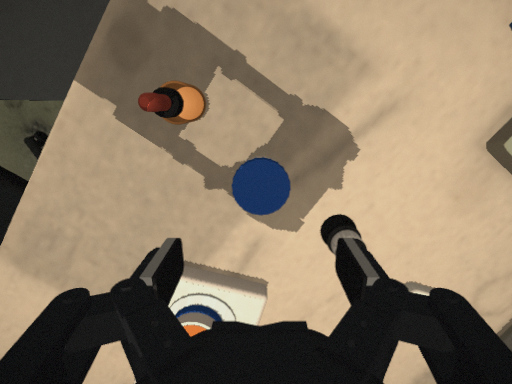

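```bash
python3 -m creep '[[0,-0.06,0.5,0,1],[0,0,0.7,0,1],[0,0,0.7,0,1],[0,0,0.5,0,1],[0,0,0.17,0,1],[0,0,0,0,1],[0,0,0,0,0],[0,0,0,0,0],[0,0,0,0,0],[0,0,0,0,0],[0,0,0,0,0],[0,0,0,0,0]]' 20
python3 -c "
from h import *
plan()"
```

```text
time: 6.02
tool_pos: [0.4866, 0.0422, 0.0043]
tcp_rot: [1.445, 2.787, 0.003]
wrist_force: [-1.3, 1.6, 6.4]
width: 0.671
grip_force: 21.1
t 6.03 tcp [0.4866 0.0422 0.0043] toolx [-0.577  0.817 -0.001] tooly [0.817 0.577 0.003] toolz [ 0.003  0.001 -1.   ] F [-1.3  1.6  6.4] w 0.671 g 21.1 q6 -0.58
shift units in tool frame [0. 0. 0.]
```

```bash
python3 -m creep '[[0,0,-0.6,0,0],[0,0,-0.8,1,0],[0,0,-0.9,1,0],[0,0,0,1,0],[0,0,0,1,0],[0,0,0,1,0],[0,0,0,1,0],[0,0,0,1,0],[0,0,0,1.0,0],[0,0,0,0.12,0],[0,0,0,0,0]]'  >/dev/null
python3 - <<'E'
from h import *
plan(.4688,.2856,.12,np.radians(-11.5))
E
```

```text
t 7.4 tcp [0.4851 0.0419 0.1178] toolx [ 0.195  0.981 -0.   ] tooly [ 0.981 -0.195  0.   ] toolz [ 0. -0. -1.] F [-0.1 -0.3  0.2] w 0.667 g 22.1 q6 0.23
shift units in tool frame [ 4.718 -1.268 -0.043]
spin units 0.05 (world yaw now -0.196 )
```

```bash
python3 -m creep '[[0.7,-0.1,0,0,0],[0.9,-0.25,0,0,0],[0.9,-0.25,0,0,0],[0.9,-0.25,0,0,0],[0.9,-0.25,0,0,0],[0.42,-0.17,0,0,0],[0,0,0,0,0]]'  >/dev/null
python3 - <<'E'
from h import *
p=cam('wrist');save(p,'w3.png');plan(.4688,.2856)
E
```

```text
t 8.32 tcp [0.4689 0.2862 0.1177] toolx [ 0.193  0.981 -0.001] tooly [ 0.981 -0.193 -0.   ] toolz [-0.    -0.001 -1.   ] F [ 0.5 -0.5 -1. ] w 0.668 g 22.1 q6 0.7
shift units in tool frame [-0.011  0.001  0.   ]
```

View pics/w3.png

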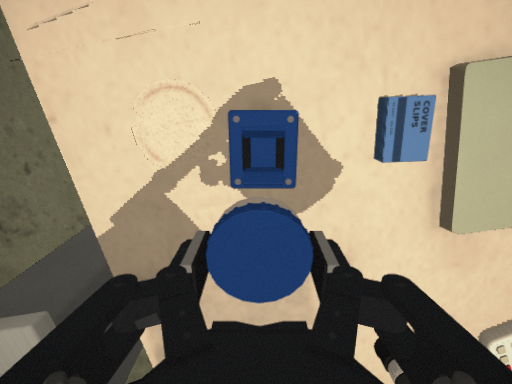

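```bash
python3 - <<'E'
from h import *
p=cam('wrist')
X=np.array([atz(p,u,.008) for u in((229.5,110),(298.5,110),(297.5,188.5),(230.5,187.5))]); print(X.round(4),X.mean(0).round(4)); 
for i in range(4):
  v=X[(i+1)%4]-X[i]; print(np.linalg.norm(v).round(4),np.degrees(np.arctan2(v[1],v[0])).round(1))
import cv2
a=p['pixels'][100:200,210:320,::-1]; cv2.imwrite('pics/c3.png',cv2.resize(a,None,fx=5,fy=5,interpolation=cv2.INTER_CUBIC))
c=X.mean(0); c[2]=0
print('ctr',proj(p,[c+[0,0,.008],c+[0,0,.038]]))
E
```

```text
[[0.4556 0.3626 0.008 ]
 [0.5176 0.3504 0.008 ]
 [0.5054 0.276  0.008 ]
 [0.4398 0.29   0.008 ]] [0.4796 0.3198 0.008 ]
0.0632 -11.2
0.0754 -99.4
0.0671 167.9
0.0743 77.7
ctr [[264.01607931 150.71443581]
 [264.65266041 156.57332405]]
```

View pics/c3.png

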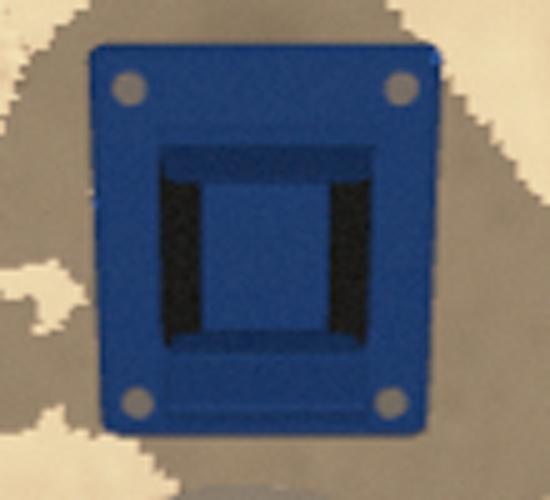

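```bash
python3 - <<'E'
from h import *
p=cam('wrist'); a=np.radians(-11.5); rx=np.array([np.cos(a),np.sin(a),0]); ry=np.array([-np.sin(a),np.cos(a),0]); c=np.array([.4796,.3198,0])
for y in(-15,-18,-20,-23,-26,-30,15,18,20,23): 
  print(y,[((proj(p,c+ry*y/1e3+[0,0,z/1e3])[0]-[210,100])*5)[1].round(0) for z in(8,30,38)])
for x in(-18,18): print(x,[((proj(p,c+rx*x/1e3+[0,0,z/1e3])[0]-[210,100])*5)[0].round(0) for z in(8,38)])
s=bot.read_state(); print('dish top proj',proj(p,np.array(s['tool_pos'])+[0,0,.020]))
m=cv2.inRange(cv2.cvtColor(p['pixels'],cv2.COLOR_RGB2HSV),(100,110,50),(130,255,255)); m[:204]=0; print(cv2.minEnclosingCircle(np.argwhere(m)[:,::-1].astype(np.float32)))
E
```

```text
-15 [np.float64(327.0), np.float64(354.0), np.float64(365.0)]
-18 [np.float64(342.0), np.float64(370.0), np.float64(381.0)]
-20 [np.float64(352.0), np.float64(381.0), np.float64(392.0)]
-23 [np.float64(366.0), np.float64(397.0), np.float64(409.0)]
-26 [np.float64(381.0), np.float64(413.0), np.float64(425.0)]
-30 [np.float64(401.0), np.float64(434.0), np.float64(447.0)]
15 [np.float64(170.0), np.float64(184.0), np.float64(189.0)]
18 [np.float64(154.0), np.float64(166.0), np.float64(171.0)]
20 [np.float64(143.0), np.float64(154.0), np.float64(159.0)]
23 [np.float64(127.0), np.float64(136.0), np.float64(140.0)]
-18 [np.float64(175.0), np.float64(166.0)]
18 [np.float64(363.0), np.float64(378.0)]
dish top proj [[260.73579832 257.56281483]]
((259.0943298339844, 254.0), 53.94283676147461)
```

```bash
python3 -m creep '[[-0.2,0.08,0,0,0],[0,0,0.6,0,0],[0,0,0.6,0,0],[0,0,0.24,0,0],[0,0,0,0,0],[0,0,0.05,0,0],[0,0,0.05,0,0],[0,0,0.05,0,0],[0,0,0,0,0]]' 20
python3 -c "
from h import *
plan()"
```

```text
time: 9.55
tool_pos: [0.4721, 0.2751, 0.0396]
tcp_rot: [2.427, 1.992, 0.002]
wrist_force: [0.2, -3.5, 4.4]
width: 0.666
grip_force: 22.8
t 9.55 tcp [0.4721 0.2751 0.0396] toolx [0.195 0.981 0.   ] tooly [ 0.981 -0.195  0.002] toolz [ 0.002 -0.    -1.   ] F [ 0.2 -3.5  4.4] w 0.666 g 22.8 q6 0.68
shift units in tool frame [0. 0. 0.]
```

```bash
python3 -m creep '[[0,0,0.06,0,0],[0,0,0.06,0,0],[0,0,0.06,0,0],[0.03,0,0.05,0,0],[0.03,0,0.02,0,0],[0.03,0,0.02,0,0],[0.03,0,0,0,0],[0,0,0,0,0]]' 20
python3 - <<'E'
from h import *
plan(); p=cam('wrist');q=cam('scene');
import cv2
b=q['pixels'][110:190,160:260]; im=np.hstack([p['pixels'][60:360,100:420],cv2.resize(b,(375,300),interpolation=cv2.INTER_CUBIC)]); cv2.imwrite('pics/w4.png',im[:,:,::-1])
E
```

```text
time: 10.55
tool_pos: [0.4716, 0.2783, 0.0249]
tcp_rot: [2.425, 1.992, -0.007]
wrist_force: [-0.4, -11.0, 3.7]
width: 0.665
grip_force: 25.0
t 10.55 tcp [0.4716 0.2783 0.0249] toolx [ 0.194  0.981 -0.005] tooly [ 0.981 -0.194 -0.001] toolz [-0.002 -0.005 -1.   ] F [ -0.4 -11.    3.7] w 0.665 g 25.0 q6 0.69
shift units in tool frame [0. 0. 0.]
```

View pics/w4.png

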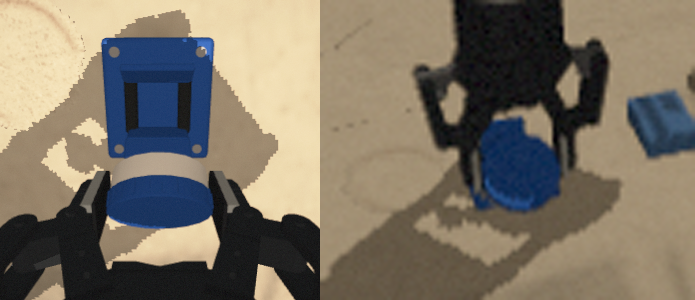

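```bash
python3 -m creep '[[0.03,0,0,0,0],[0.04,0,0,0,0],[0,0,0,0,0],[-0.2,0,-0.03,0,0],[-0.2,0,-0.2,0,0],[0,0,-0.6,0,0],[0,0,-0.5,0,0],[0,0,0,0,0]]' 20
python3 - <<'E'
from h import *
plan(); p=cam('wrist'); cv2.imwrite('pics/w5.png',p['pixels'][60:360,100:420,::-1])
s=bot.read_state(); d=np.array(s['tool_pos'])-[.4796,.3198,0]; a=np.radians(-11.5); print('rack x,y',d@[np.cos(a),np.sin(a),0],d@[-np.sin(a),np.cos(a),0])
E
```

```text
time: 11.65
tool_pos: [0.4713, 0.2662, 0.0945]
tcp_rot: [2.428, 1.991, 0.011]
wrist_force: [-0.6, 0.1, -0.7]
width: 0.668
grip_force: 24.3
t 11.65 tcp [0.4713 0.2662 0.0945] toolx [0.196 0.981 0.004] tooly [ 0.981 -0.196  0.005] toolz [ 0.006  0.003 -1.   ] F [-0.6  0.1 -0.7] w 0.668 g 24.3 q6 0.66
shift units in tool frame [0. 0. 0.]
rack x,y 0.0014341686590016566 -0.05509813631468927
```

View pics/w5.png

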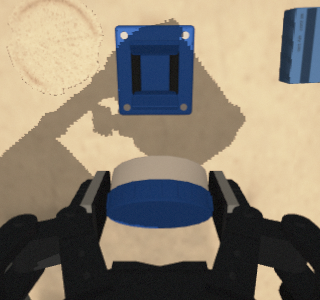

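```bash
python3 -m creep '[[0.4,-0.03,0,0,0],[0.5,0,0,0,0],[0.3,0,0.1,0,0],[0,0,0.4,0,0],[0,0,0.3,0,0],[0,0,0,0,0],[0,0,0.1,0,0],[0,0,0.06,0,0],[-0.02,0,0.06,0,0],[0,0,0,0,0]]' 20
python3 - <<'E'
from h import *
plan()
s=bot.read_state(); d=np.array(s['tool_pos'])-[.4796,.3198,0]; a=np.radians(-11.5); print('rack x,y',d@[np.cos(a),np.sin(a),0],d@[-np.sin(a),np.cos(a),0])
E
```

```text
time: 12.95
tool_pos: [0.4812, 0.3264, 0.0437]
tcp_rot: [-2.429, -1.989, -0.012]
wrist_force: [-4.1, 7.8, 11.0]
width: 0.673
grip_force: 26.2
t 12.95 tcp [0.4812 0.3264 0.0437] toolx [0.198 0.98  0.007] tooly [ 0.98  -0.198  0.003] toolz [ 0.005  0.007 -1.   ] F [-4.1  7.8 11. ] w 0.673 g 26.2 q6 0.75
shift units in tool frame [0. 0. 0.]
rack x,y 0.00026284545417453093 0.006808028129316921
```

```bash
python3 -m creep '[[-0.01,0,0.05,0,0],[-0.02,0,0.05,0,0],[-0.02,0,0.05,0,0],[-0.03,0,0.04,0,0],[-0.03,0,0.02,0,0],[-0.02,0,0,0,0],[0,0,0,0,0]]' 20
python3 - <<'E'
from h import *
plan()
s=bot.read_state(); d=np.array(s['tool_pos'])-[.4796,.3198,0]; a=np.radians(-11.5); print('rack x,y',d@[np.cos(a),np.sin(a),0],d@[-np.sin(a),np.cos(a),0])
E
```

```text
time: 13.82
tool_pos: [0.4838, 0.3264, 0.0383]
tcp_rot: [-2.428, -1.984, -0.034]
wrist_force: [-6.5, 20.8, 24.2]
width: 0.676
grip_force: 30.3
t 13.82 tcp [0.4838 0.3264 0.0383] toolx [0.199 0.98  0.02 ] tooly [ 0.98  -0.199  0.009] toolz [ 0.013  0.018 -1.   ] F [-6.5 20.8 24.2] w 0.676 g 30.3 q6 0.74
shift units in tool frame [0. 0. 0.]
rack x,y 0.0028062109708270624 0.007306653108943157
```

```bash
python3 -m creep '[[0,0,-0.2,0,0],[0.1,0,-0.2,0,0],[0.1,0,0,0,0],[0,0,0,0,0]]' 20
python3 - <<'E'
from h import *
plan(); p=cam('wrist'); cv2.imwrite('pics/w6.png',p['pixels'][:,:,::-1])
s=bot.read_state(); d=np.array(s['tool_pos'])-[.4796,.3198,0]; a=np.radians(-11.5); print('rack x,y',d@[np.cos(a),np.sin(a),0],d@[-np.sin(a),np.cos(a),0])
# tilt from lid rim: blue saturated lid; project model for several tilts, compare mask of dish (blue lid)
m=cv2.inRange(cv2.cvtColor(p['pixels'],cv2.COLOR_RGB2HSV),(100,110,40),(130,255,255))>0
M=R.from_rotvec(s['tcp_rot']).as_matrix(); t=np.array(s['tool_pos'])
ph=np.linspace(0,2*np.pi,60)
res=[]
for off in(-4,0,4,8,12):
  for th in range(0,120,3):
   for yo in(-4,0,4):
    # dish in tool-aligned frame: axes X=toolx(rack +y), Y=tooly, Z=up
    T=np.radians(th); ez=np.array([-np.sin(T),0,np.cos(T)]); ex=np.array([np.cos(T),0,np.sin(T)]); ey=np.array([0,1,0])
    B=np.c_[M[:,0],M[:,1],-M[:,2]]
    C=t+B@[yo/1e3,0,off/1e3]
    pts=np.array([C+B@(.029*np.cos(f)*ex+.029*np.sin(f)*ey+h*ez) for f in ph for h in(.001,.012)])
    pts_all=np.array([C+B@(.029*np.cos(f)*ex+.029*np.sin(f)*ey+h*ez) for f in ph for h in(-.012,.001)])
    def fill(q):
        im=np.zeros(m.shape,np.uint8); cv2.fillConvexPoly(im,cv2.convexHull(proj(p,q).astype(np.float32)).astype(np.int32),1); return im>0
    L=fill(pts); W=fill(pts_all)&~L
    res.append((( m&L).sum()/ (L.sum()+1) - (m&W).sum()/(W.sum()+1)*.5 ,th,off,yo,((m&L).sum(),L.sum())))
res.sort(reverse=True,key=lambda r:r[0]); print(res[:4])
E
```

```text
time: 14.32
tool_pos: [0.4791, 0.326, 0.0488]
tcp_rot: [2.429, 1.992, -0.003]
wrist_force: [0.4, -0.2, -0.9]
width: 0.669
grip_force: 28.1
t 14.32 tcp [0.4791 0.326  0.0488] toolx [ 0.196  0.981 -0.002] tooly [ 0.981 -0.196 -0.001] toolz [-0.001 -0.001 -1.   ] F [ 0.4 -0.2 -0.9] w 0.669 g 28.1 q6 0.75
shift units in tool frame [0. 0. 0.]
rack x,y -0.001823081621094833 0.005678814510567558
[(np.float64(0.9910364953506716), 84, 0, -4, (np.int64(4988), np.int64(5003))), (np.float64(0.99013692962353), 36, 8, -4, (np.int64(5205), np.int64(5242))), (np.float64(0.9806954229443755), 78, -4, -4, (np.int64(4117), np.int64(4125))), (np.float64(0.9802809942402111), 81, -4, -4, (np.int64(4319), np.int64(4396)))]
```

```bash
cat > tilt.py <<'E'
from h import *
def tilt(p,s,ths,white=False,zr=(60,400)):
  hsv=cv2.cvtColor(p['pixels'],cv2.COLOR_RGB2HSV)
  m=cv2.inRange(hsv,(100,110,30),(130,255,255))
  k,Lb,st,c=cv2.connectedComponentsWithStats(m); i=1+int(np.argmin([np.linalg.norm(c[j]-[258,265])-(30 if st[j,4]>1000 else 0) for j in range(1,k)])); m=Lb==i; print('blob',st[i])
  M=R.from_rotvec(s['tcp_rot']).as_matrix(); t=np.array(s['tool_pos']); B=np.c_[M[:,0],M[:,1],-M[:,2]]
  ph=np.linspace(0,2*np.pi,60); cp=-(np.array(p['world_to_cam'])[:3,:3].T)@np.array(p['world_to_cam'])[:3,3]
  def fill(q):
    im=np.zeros(m.shape,np.uint8); cv2.fillConvexPoly(im,cv2.convexHull(proj(p,q).astype(np.float32)).astype(np.int32),1); return im>0
  res=[]
  for off in range(0,17,4):
   for th in ths:
    for yo in(-8,-4,0,4,8):
     T=np.radians(th); ez=np.array([-np.sin(T),0,np.cos(T)]); ex=np.array([np.cos(T),0,np.sin(T)]); ey=np.array([0,1,0])
     C=t+B@[yo/1e3,0,off/1e3]
     pt=lambda hs:np.array([C+B@(.029*np.cos(f)*ex+.029*np.sin(f)*ey+h*ez) for f in ph for h in hs])
     L=fill(pt((.001,.012)))
     if (cp-C)@(B@ez)<0: L&=~fill(pt((-.012,.001)))  # base hides lid
     res.append(((m&L).sum()/(m|L).sum(),th,off,yo))
  res.sort(reverse=True); 
  for r in res[:5]: print(np.round(r,3))
E
python3 -m creep '[[0,0,-0.4,0,0],[-0.2,0,-0.6,0,0],[-0.6,0,0,0,0],[-0.6,0,0,0,0],[0,0,0,0,0]]' 20 >/dev/null
python3 - <<'E'
from tilt import *
plan(); p=cam('wrist'); tilt(p,bot.read_state(),range(30,110,3)); save(p,'w7.png')
E
```

```text
t 15.0 tcp [0.4657 0.2563 0.1006] toolx [ 0.198  0.98  -0.   ] tooly [ 0.98  -0.198 -0.   ] toolz [-0. -0. -1.] F [-0.8  0.  -0.6] w 0.667 g 28.0 q6 0.66
shift units in tool frame [0. 0. 0.]
blob [ 203  229  112   62 5570]
[ 0.947 36.    12.    -4.   ]
[ 0.923 39.    16.     0.   ]
[ 0.921 33.     4.    -8.   ]
[ 0.915 36.    16.     0.   ]
[ 0.914 33.    12.    -4.   ]
```

```bash
python3 -m creep '[[0.6,0,0,0,0],[0.8,0.02,0,0,0],[0.8,0,0,0,0],[0.34,0,0,0,0],[0,0,0.6,0,0],[0,0,0.6,0,0],[0,0,0.17,0,0],[0,0,0,0,0]]' 20 >/dev/null
cat >> h.py <<'E'
def rk():
    s=bot.read_state(); d=np.array(s['tool_pos'])-[.4796,.3198,0]; a=np.radians(-11.5); print('rack x %.4f y %.4f z %.4f'%(d@[np.cos(a),np.sin(a),0],d@[-np.sin(a),np.cos(a),0],d[2]),'F tool x,y,up',np.round([np.dot(s['wrist_force'],v) for v in([-np.sin(a),np.cos(a),0],[np.cos(a),np.sin(a),0],[0,0,1])],1),'g',round(s['grip_force'],1),'t',round(s['time'],2))
E
python3 -c "
from h import *
rk()"
```

```text
rack x -0.0007 y 0.0633 z 0.0309 F tool x,y,up [-0.8  0.2  1. ] g 28.0 t 16.05
```

```bash
python3 -m creep '[[-0.16,0,0,0,0],[-0.1,0,0,0,0],[0,0,0,0,0],[-0.035,0,-0.045,0,0],[-0.035,0,-0.045,0,0],[-0.035,0,-0.045,0,0],[-0.035,0,-0.045,0,0],[0,0,0,0,0]]' 20 >/dev/null
python3 -c "
from h import *
rk()"
```

```text
rack x 0.0018 y 0.0471 z 0.0443 F tool x,y,up [ 4.5 -1.   4.2] g 28.4 t 17.05
```

```bash
python3 -m creep '[[-0.05,0,-0.03,0,0],[-0.05,0,-0.03,0,0],[-0.05,0,-0.03,0,0],[-0.05,0,-0.03,0,0],[0,0,0,0,0]]' 20 >/dev/null
python3 - <<'E'
from h import *
rk()
p=cam('scene'); cv2.imwrite('pics/s8.png',cv2.resize(np.hstack([p['pixels'][110:190,160:260]]),None,fx=5,fy=5,interpolation=cv2.INTER_CUBIC)[:,:,::-1])
E
```

```text
rack x 0.0021 y 0.0373 z 0.0503 F tool x,y,up [ 5.9 -0.8  3.5] g 28.0 t 17.68
```

```bash
python3 -m creep '[[-0.05,0,-0.02,0,0],[-0.03,0,0,0,0],[0,0,0,0,0],[0.3,0,-0.1,0,0],[0.6,0,-0.4,0,0],[0.6,0,-0.6,0,0],[0.4,0,-0.2,0,0],[0,0,0,0,0]]' 20 >/dev/null
python3 - <<'E'
from tilt import *
rk(); p=cam('wrist'); tilt(p,bot.read_state(),range(20,130,3)); save(p,'w9.png')
E
```

```text
rack x -0.0001 y 0.1267 z 0.1142 F tool x,y,up [ 0.4  0.3 -1.5] g 27.5 t 18.73
blob [ 204  245  111   82 5405]
[ 0.601 29.    16.    -8.   ]
[ 0.6 32.  16.  -8. ]
[ 0.599 26.    16.    -8.   ]
[ 0.596 38.    16.    -4.   ]
[ 0.595 35.    12.    -8.   ]
```

```bash
python3 - <<'E'
import cv2
a=cv2.imread('pics/w9.png'); h=cv2.cvtColor(a,cv2.COLOR_BGR2HSV)
for v in range(196,330,4): print(v,h[v,240].tolist(),h[v,262].tolist(), end=' | ')
import numpy as np
b=cv2.cvtColor(a,cv2.COLOR_BGR2HSV); 
ch=lambda p:'B' if 95<p[0]<130 and p[1]>110 and p[2]>30 else 'O' if p[0]<20 and p[1]>150 and p[2]>100 else 'k' if p[2]<45 else 'w' if p[1]<75 and p[2]>110 else '.'
print()
for v in range(196,330,5): print(v,''.join(ch(b[v,u]) for u in range(180,340,3)))
E
```

```text
196 [17, 76, 217] [17, 76, 135] | 200 [17, 76, 222] [18, 78, 134] | 204 [18, 75, 220] [17, 77, 133] | 208 [17, 76, 221] [17, 77, 220] | 212 [17, 78, 218] [17, 78, 220] | 216 [17, 76, 211] [16, 71, 182] | 220 [16, 58, 155] [16, 56, 159] | 224 [17, 57, 157] [17, 57, 160] | 228 [17, 55, 157] [16, 57, 162] | 232 [15, 53, 158] [16, 56, 163] | 236 [16, 55, 158] [15, 55, 161] | 240 [15, 55, 161] [17, 56, 164] | 244 [15, 46, 144] [9, 16, 110] | 248 [109, 181, 90] [109, 191, 92] | 252 [109, 193, 91] [109, 189, 93] | 256 [109, 185, 91] [109, 177, 95] | 260 [108, 197, 92] [110, 180, 95] | 264 [109, 186, 92] [108, 189, 96] | 268 [109, 183, 92] [109, 184, 93] | 272 [109, 181, 86] [108, 194, 101] | 276 [109, 186, 133] [109, 182, 94] | 280 [108, 192, 93] [107, 209, 66] | 284 [108, 118, 52] [109, 193, 70] | 288 [108, 170, 72] [109, 181, 69] | 292 [109, 176, 107] [109, 182, 118] | 296 [108, 179, 84] [109, 187, 142] | 300 [110, 162, 96] [109, 185, 153] | 304 [110, 176, 113] [109, 192, 118] | 308 [109, 181, 128] [108, 213, 67] | 312 [109, 189, 150] [108, 191, 68] | 316 [109, 185, 150] [108, 199, 68] | 
[... 998 characters left out ...]
wkkkkkk......BBBBBBBBBBBBBBBBB..B.....wwwkkkkk.wkkk
276 kkkkkkkkk..w.....BBBBBBBBBBBBBBBBBBB.........kkkkkkkkk
281 kkkkkkkkk...w.w..BBBBBBBBBBBBBBBBBBB.........kkkkkkkkk
286 kkkkkkkk........wBBBBBBBBBBBBBBBBBBB..........kkkkkkkk
291 kkkkkkkk..w.....wBBBBBBBBBBBBBBBBBBB..........kkkkkkkk
296 kkkkkkk..w......wBBBBkkBBBBBBBkkBBBB...........kkkkkkk
301 kkkkkkk..........BBBBkkBBBBBBBkkBBBB...........kkkkkkk
306 kkkkkkk..........BBBBkkBBBBBBBkkBBBB...........kkkkkkk
311 kkkkkkk..........BBBBBBBBBBBBBBBBBBB..........kkkkkkkk
316 kkkkkkkk.........BwwBBBBBBBBBBBBBwBw..........kkkkkkkk
321 kkkkkkkk............wBBBBBBBBBBB.............kkkkkkkkk
326 kkkkkkkkk..kkkkkkkkkkkkkkkkBkkkkkkkkkkkkkkk..kkkkkkkkk
```

```bash
python3 -m creep '[[-0.7,0,0.4,0,0],[-0.6,0,0.6,0,0],[0,0,0.48,0,0],[0,0,0,0,0],[-0.2,0,0,0,0],[-0.12,0,0,0,0],[-0.05,0,-0.03,0,0],[-0.05,0,-0.04,0,0],[-0.05,0,-0.05,0,0],[-0.05,0,-0.04,0,0],[-0.04,0,0,0,0],[0,0,0,0,0]]' 20 >/dev/null
python3 -c "
from h import *
rk()"
```

```text
rack x 0.0006 y 0.0326 z 0.0476 F tool x,y,up [4.1 0.4 1.5] g 23.9 t 20.27
```

Retract horizontally and up, then inspect by a coarse printed map.

```bash
cat >> h.py <<'E'
def ascii_(p,r0=196,r1=330,c0=180,c1=340,dv=5,du=3):
    b=cv2.cvtColor(p['pixels'],cv2.COLOR_RGB2HSV)
    ch=lambda p:'B' if 95<p[0]<130 and p[1]>110 and p[2]>30 else 'O' if p[0]<20 and p[1]>140 and p[2]>90 else 'k' if p[2]<45 else 'w' if p[1]<68 and p[2]>90 else '.'
    for v in range(r0,r1,dv): print(v,''.join(ch(b[v,u]) for u in range(c0,c1,du)))
E
python3 -m creep '[[0.3,0,0,0,0],[0.6,0,-0.3,0,0],[0.6,0,-0.6,0,0],[0,0,0,0,0]]' 20 >/dev/null
python3 - <<'E'
from h import *
rk(); p=cam('wrist'); ascii_(p,200,320); save(p,'w10.png')
E
```

```text
rack x 0.0003 y 0.1097 z 0.0934 F tool x,y,up [ 0.2 -0.2 -0. ] g 23.7 t 20.77
200 ......................................................
205 ......................................................
210 ...............wwOOOOOOOOOOOOOOOOOOO.ww...............
215 ............w.OOOOOOOOOOOOOOOOOOOOOOOOOO.w............
220 ..........wwOOOOOOOOOOOOOOOOOOOOOOOOOOOOOOww..........
225 .........ww.OOOOOOOOOOOOOOOOOOOOOOOOOOOOOOww..........
230 .........www.OOOOOOOOOOOOOOOOOOOOOOOOOOOOwww..........
235 ........kwwwwwwOOOOOOOOOOOOOOOOOOOOOOO.wwwww..........
240 ...k....kwwwwwwwwwww.OOOOOOOOOOO..wwwwwwwwww.k....k...
245 .kk....kkwwwwwwwwwwwwwwwwwwwwwwwwwwwwwwwwwww.kk...kkk.
250 kkk...kkk.wwwwwwwwwwwwwwwwwwwwwwwwwwwwwwwwwwBkk....kkk
255 kk....kkkBwwwwwwwwwwwwwwwwwwwwwwwwwwwwwwwwwBBkkk....kk
260 k....kkkkBBBwwwwwwwwwwwwwwwwwwwwwwwwwwwwwwBBBkkkk....k
265 .wwwkkkkkBBBBBwwwwwwwwwwwwwwwwwwwwwwwww.BBBBBkkkk.www.
270 kk.wkkkkkBBBBBBBBBBwwwwwwwwwwwwwwwBBBBBBBBBBkkkkk.wkkk
275 kkkkkkkkk.BBBBBBBBBBBBBBBBBBBBBBBBBBBBBBBBB.kkkkkkkkkk
280 kkkkkkkkk...BBBBBBBBBBBBBBBBBBBBBBBBBBBBB....kkkkkkkkk
285 kkkkkkkk.......BBBBBBBBBBBBBBBBBBBBBBBBw......kkkkkkkk
290 kkkkkkkk.......wBBBBBBBBBBBBBBBBBBBB..........kkkkkkkk
295 kkkkkkk.........BBBBBBBBBBBBBBBBBBBBw..........kkkkkkk
300 kkkkkkk.........BBBBkkBBBBBBBBkkBBBBw..........kkkkkkk
305 kkkkkkk.........BBBBkkBBBBBBBBkkBBBBw..........kkkkkkk
310 kkkkkkk.........BBBBBBBBBBBBBBBBBBBBw..........kkkkkkk
315 kkkkkkkk........BBwBBBBBBBBBBBBBBwwBw.........kkkkkkkk
```

```bash
python3 -m creep '[[-0.6,0,0,0,0],[-0.8,0,0,0,0],[-0.8,0,0,0,0],[0,0,0,0,0],[0,0,0.4,0,0],[0,0,0.3,0,0],[0,0,0.1,0,0],[0,0,0,0,0]]' 20 >/dev/null
python3 -c "
from h import *
rk()"
```

```text
rack x -0.0008 y -0.0034 z 0.0500 F tool x,y,up [ 0.4 -0.4 -0.5] g 23.7 t 21.82
```

```bash
python3 -m creep '[[0.05,0,0,0,0],[0,0,0.1,0,0],[0,0,0.1,0,0],[0,0,0.06,0,0],[0,0,0,0,0]]' 20 >/dev/null
python3 -c "
from h import *
rk()"
```

```text
rack x 0.0004 y -0.0015 z 0.0389 F tool x,y,up [-3.7  0.2  1.1] g 25.0 t 22.45
```

```bash
python3 -m creep '[[0,0,0.05,0,0],[0,0,0.04,0,0],[0,0,0.04,0,0],[0,0,0,0,0]]' 20 >/dev/null
python3 -c "
from h import *
rk()"
```

```text
rack x -0.0007 y -0.0017 z 0.0310 F tool x,y,up [-5.5 -0.7  1.2] g 25.0 t 22.95
```

```bash
python3 -m creep '[[-0.03,0,0.03,0,0],[-0.02,0,0.03,0,0],[0,0,0,0,0]]' 20 >/dev/null
python3 - <<'E'
from h import *
rk(); p=cam('wrist'); ascii_(p,80,320,190,330); save(p,'w11.png')
E
```

```text
rack x -0.0001 y -0.0028 z 0.0287 F tool x,y,up [0.8 0.3 0.3] g 24.8 t 23.32
80 ...............................................
85 ...............................................
90 ...............................................
95 ...............................................
100 ...............................................
105 ...............................................
110 ...............................................
115 ...............................................
120 ...............................................
125 ...............................................
130 ...............................................
135 ...............................................
140 ...............................................
145 ...............................................
150 ...............................................
155 ...............................................
160 ...............................................
165 ......BBBBBBBBBBBBBBBBBBBBBBBBBBBBBBBBBB.......
170 ......BBBBBBBBBBBBBBBBBBBBBBBBBBBBBBBBBB.......
175 ......BBwww.BBBBBBBBBBBBBBBBBBBBBBB
[... 768 characters left out ...]
wwwwwwwwwwwwwwwwwwBkk.ww
255 wwkkkBwwwwwwwwwwwwwwwwwwwwwwwwwwwwwwwwwwwBkkkww
260 w.kkkBBwwwwwwwwwwwwwwwwwwwwwwwwwwwwwwwwwBBkkkkw
265 wkkkkBBBBwwwwwwwwwwwwwwwwwwwwwwwwwwwwwBBBBkkkkw
270 wkkkkkBBBBBBwwwwwwwwwwwwwwwwwwwwwww.BBBBBBkkkkw
275 kkkkkk.BBBBBBBBBwwwwwwwwwwwwww.BBBBBBBBBwkkkkkk
280 kkkkk..wBBBBBBBBBBBBBBBBBBBBBBBBBBBBBBBw..kkkkk
285 kkkkk....wBBBBBBBBBBBBBBBBBBBBBBBBBBBw....kkkkk
290 kkkk.......wBBBBBBBBBBBBBBBBBBBBBBBw.......kkkk
295 kkkk...........wwBBBBBBBBBBBBBw............kkkk
300 kkk.........................................kkk
305 kkk.........................................kkk
310 kkkk.......................................kkkk
315 kkkk.......................................kkkk
```

```bash
python3 -m creep '[[0,0,0.04,0,0],[0,0,0,0,0]]' 20 | grep force; python3 -m creep '[[0,0,0,0,0.75],[0,0,0,0,0.8],[0,0,0,0,1],[0,0,0,0,1],[0,0,0,0,1],[0,0,0,0,1]]' 20 >/dev/null
python3 - <<'E'
from h import *
rk(); p=cam('wrist'); ascii_(p,205,320,190,330); save(p,'w12.png')
E
```

```text
wrist_force: [-0.8, 0.3, -0.4]
grip_force: 24.8
rack x -0.0001 y -0.0033 z 0.0268 F tool x,y,up [ 0.6 -0.7 -0.9] g 0.0 t 24.38
205 ......wBBBBBBBBBBBBBBBBBBBBBBBBBBBBBBBB........
210 .......BBwwOOOOOOOOOOOOOOOOOOOOOO.w.BBB........
215 .......wwOOOOOOOOOOOOOOOOOOOOOOOOOOO.w.w.......
220 ......wwOOOOOOOOOOOOOOOOOOOOOOOOOOOOOOww.......
225 ......ww.OOOOOOOOOOOOOOOOOOOOOOOOOOOOOwww......
230 ......wwwwOOOOOOOOOOOOOOOOOOOOOOOOOOO.www......
235 ......wwwwww.OOOOOOOOOOOOOOOOOOOOOO.wwww.......
240 ......wwwwwwwwwwww..OOOOOOOOO..wwwwwwwww.......
245 .....Bwwwwwwwwwwwwwwwwwwwwwwwwwwwwwwwwwww......
250 .....BwwwwwwwwwwwwwwwwwwwwwwwwwwwwwwwwwwB......
255 .....BBwwwwwwwwwwwwwwwwwwwwwwwwwwwwwwwwB.......
260 .....BBBBwwwwwwwwwwwwwwwwwwwwwwwwwwwwwBBw......
265 .....wBBBBBBwwwwwwwwwwwwwwwwwwwwwwwBBBBB.......
270 ......BBBBBBBBBBBB.wwwwwwwwww.BBBBBBBBBw.......
275 .......wBBBBBBBBBBBBBBBBBBBBBBBBBBBBBBw........
280 .........wBBBBBBBBBBBBBBBBBBBBBBBBBB...........
285 ............wBBBBBBBBBBBBBBBBBBBBBw............
290 ................ww.BBBBBBBBBww.................
295 ...............................................
300 ...............................................
305 ...............................................
310 ...............................................
315 ...............................................
```

```bash
python3 - <<'E'
from h import *
from scipy.optimize import least_squares
p=cam('wrist'); a=p['pixels']; 
col=cv2.cvtColor(a[:, 252:260].mean(1,keepdims=True).astype(np.uint8),cv2.COLOR_RGB2HSV)[:,0].astype(int)
print([(v,*col[v]) for v in list(range(236,246))+list(range(267,276))+list(range(286,298))])
E
```

```text
[(236, np.int64(11), np.int64(198), np.int64(116)), (237, np.int64(11), np.int64(198), np.int64(116)), (238, np.int64(11), np.int64(200), np.int64(116)), (239, np.int64(11), np.int64(196), np.int64(117)), (240, np.int64(11), np.int64(180), np.int64(125)), (241, np.int64(12), np.int64(126), np.int64(138)), (242, np.int64(17), np.int64(55), np.int64(125)), (243, np.int64(16), np.int64(56), np.int64(124)), (244, np.int64(16), np.int64(57), np.int64(126)), (245, np.int64(16), np.int64(57), np.int64(144)), (267, np.int64(17), np.int64(55), np.int64(166)), (268, np.int64(16), np.int64(56), np.int64(165)), (269, np.int64(16), np.int64(57), np.int64(166)), (270, np.int64(16), np.int64(49), np.int64(155)), (271, np.int64(0), np.int64(9), np.int64(109)), (272, np.int64(109), np.int64(192), np.int64(85)), (273, np.int64(109), np.int64(187), np.int64(98)), (274, np.int64(109), np.int64(189), np.int64(96)), (275, np.int64(109), np.int64(194), np.int64(96)), (286, np.int64(109), np.int64(188), np.int64(95)), (287, np.int64(109), np.int64(188), np.int64(95)), (288, np.int64(109), np.int64(193), np.int64(94)), (289, np.int64(109), np.int64(186), np.int64(96)), (290, np.int64(108), np.int64(190), np.int64(94)), (291, np.int64(110), np.int64(110), np.int64(93)), (292, np.int64(14), np.int64(32), np.int64(105)), (293, np.int64(17), np.int64(76), np.int64(134)), (294, np.int64(17), np.int64(77), np.int64(142)), (295, np.int64(17), np.int64(76), np.int64(155)), (296, np.int64(17), np.int64(77), np.int64(156)), (297, np.int64(17), np.int64(78), np.int64(166))]
```

```bash
python3 - <<'E'
from h import *
from scipy.optimize import least_squares
p=cam('wrist'); a=np.radians(-11.5); rx=np.array([np.cos(a),np.sin(a),0]); ry=np.array([-np.sin(a),np.cos(a),0]); c=np.array([.4796,.3198,0]); up=np.array([0,0,1])
def rows(th,y,z):
    T=np.radians(th); ez=-np.sin(T)*ry+np.cos(T)*up; ex=np.cos(T)*ry+np.sin(T)*up; C=c+ry*y/1e3+up*z/1e3
    return proj(p,[C+.029*ex+h*ez for h in(-.012,.001,.012)])[:,1]
for z in(35,38.9,43):
    r=least_squares(lambda v:rows(v[0],v[1],z)-[244.7,271,291.3],[85,0]); print(z,r.x.round(1),r.fun.round(1))
r=least_squares(lambda v:rows(*v)-[244.7,271,291.3],[85,0,39]); print(r.x,r.fun)
E
```

```text
35 [85.6 -1.1] [ 0.2 -0.3  0.2]
38.9 [89.1  3.4] [ 0.1 -0.2  0.1]
43 [92.5  7.8] [ 0.1 -0.1  0.1]
[96.07194876 12.83311309 47.94129966] [-2.84217094e-14  4.54747351e-13  1.08002496e-12]
```

```bash
python3 -m creep '[[0.06,0,-0.04,0,1],[0,0,0,0,0],[0,0,0,0,0],[0,0,0,0,0],[0,0,0,0,0],[0,0,-0.1,0,0],[0,0,-0.4,0,0],[0,0,-0.4,0,0],[0,0,0,0,0]]' 20 >/dev/null
python3 - <<'E'
from h import *
rk(); p=cam('wrist'); ascii_(p,180,320,190,330); save(p,'w13.png')
E
```

```text
rack x 0.0019 y 0.0014 z 0.0773 F tool x,y,up [ 0.5  0.  -1.2] g 21.6 t 25.65
180 .........BBBBBBBBBBBBBBBBBBBBBBBBBBw...........
185 ..........BBBBBBBBBBBBBBBBBBBBBBBBBw...........
190 .........wBBBBBBBBBBBBBBBBBBBBBBBBB............
195 .........wBBBBBkkBBBBBBBBBBkkkBBBBB............
200 .........wBBBBBkkBBBBBBBBBBkkkBBBBB............
205 ..........BBBBBkkBBBB....BBkkkBBBBB............
210 ..........BB.w.OOOOOOOOOOOOOOOO.wwB............
215 .........wwOOOOOOOOOOOOOOOOOOOOOOOO.w..........
220 ........w.OOOOOOOOOOOOOOOOOOOOOOOOOOO.w........
225 .......wwOOOOOOOOOOOOOOOOOOOOOOOOOOOOO.ww......
230 .......ww.OOOOOOOOOOOOOOOOOOOOOOOOOOOOwww......
235 ...wwk.www.OOOOOOOOOOOOOOOOOOOOOOOOOOwwwwk.ww..
240 k..wkk.wwwwww.OOOOOOOOOOOOOOOOOOOO.wwwww.kkwwwk
245 w.w.kk.wwwwwwwwwwww...OOOO...wwwwwwwwwwwkkk..ww
250 .w.kkkBwwwwwwwwwwwwwwwwwwwwwwwwwwwwwwwwwBkkk..w
255 w.kkkkBwwwwwwwwwwwwwwwwwwwwwwwwwwwwwwwwwBkkkkww
260 wkkkkkBBBwwwwwwwwwwwwwwwwwwwwwwwwwwwwwwBBkkkkkw
265 wkkkkkBBBBwwwwwwwwwwwwwwwwwwwwwwwwwwwBBBBkkkkkw
270 wkkkkk.BBBBBBBwwwwwwwwwwwwwwwwwwwwBBBBBB.kkkkkw
275 kkkkkk.wBBBBBBBBBBBBBBBBBBBBBBBBBBBBBBB..kkkkkk
280 kkkkk....BBBBBBBBBBBBBBBBBBBBBBBBBBBBB....kkkkk
285 kkkkk......wBBBBBBBBBBBBBBBBBBBBBBBw......kkkkk
290 kkkk..........wBBBBBBBBBBBBBBBB.w..........kkkk
295 kkkk.................w.....................kkkk
300 kkk.........................................kkk
305 kkk.........................................kkk
310 kkkk.......................................kkkk
315 kkkk.......................................kkkk
```

```bash
python3 -m creep '[[0.4,-0.02,0,0,0],[0.46,-0.02,0,0,0],[0,0,0.3,0,0],[0,0,0.26,0,0],[0,0,0,0,0]]' 20 >/dev/null
python3 -c "
from h import *
rk()"
```

```text
rack x -0.0041 y 0.0407 z 0.0428 F tool x,y,up [-0.3  0.1 -0.9] g 21.6 t 26.32
```

```bash
python3 -m creep '[[0,0.04,-0.08,0,0],[-0.12,0,0,0,0],[-0.08,0,-0.03,0,0],[-0.08,0,-0.02,0,0],[-0.07,0,-0.01,0,0],[-0.07,0,0.01,0,0],[-0.06,0,0.01,0,0],[0,0,0,0,0]]' 20 >/dev/null
python3 -c "
from h import *
rk()"
```

```text
rack x 0.0003 y 0.0187 z 0.0525 F tool x,y,up [3.  0.7 3.9] g 21.3 t 27.32
```

Turning under a light load; continue along the arc onto both lips.

```bash
python3 -m creep '[[-0.06,0,0.03,0,0],[-0.06,0,0.03,0,0],[-0.06,0,0.04,0,0],[-0.06,0,0.05,0,0],[-0.06,0,0.05,0,0],[-0.05,0,0.03,0,0],[0,0,0,0,0]]' 20 >/dev/null
python3 - <<'E'
from h import *
rk(); p=cam('wrist'); ascii_(p,180,320,190,330); save(p,'w14.png')
E
```

```text
rack x 0.0000 y 0.0007 z 0.0403 F tool x,y,up [1.2 1.7 4.1] g 22.9 t 28.2
180 .......BBBwwBBBBBBBBBBBBBBBBBBBBBBwwBBB........
185 ........BBBBBBBBBBBBBB.BBBBBBBBBBBBBBBB........
190 .......wBBBBBBBBwwwwwwwwwwwwwwwBBBBBBB.........
195 .......wBBBBBwwwwww.OOOOOOO.wwwwwwBBBBw........
200 .......wBBBwwww.OOOOOOOOOOOOOOO.wwwwBBw........
205 ........BwwwwOOOOOOOOOOOOOOOOOOOOOwwwww........
210 ........wwwOOOOOOOOOOOOOOOOOOOOOOOOOwww........
215 .......wwwOOOOOOOOOOOOOOOOOOOOOOOOOOOwww.......
220 ......wwwOOOOOOOOOOOOOOOOOOOOOOOOOOOOOwww......
225 ......wwOOOOOOOOOOOOOOOOOOOOOOOOOOOOOOOwww.....
230 .....wwwOOOOOOOOOOOOOOOOOOOOOOOOOOOOOOO.ww.....
235 .....ww.OOOOOOOOOOOOOOOOOOOOOOOOOOOOOOO.ww.....
240 k...kwwOOOOOOOOOOOOOOOOOOOOOOOOOOOOOOOOOwwk...k
245 ....kwwOOOOOOOOOOOOOOOOOOOOOOOOOOOOOOOOOwwk..w.
250 ...kkww.OOOOOOOOOOOOOOOOOOOOOOOOOOOOOOOOwwkk...
255 ..kkkww.OOOOOOOOOOOOOOOOOOOOOOOOOOOOOOO.wwkkk..
260 ..kkkkwwOOOOOOOOOOOOOOOOOOOOOOOOOOOOOOOwwwkkkk.
265 wkkkkkwwwOOOOOOOOOOOOOOOOOOOOOOOOOOOOOwwwkkkkkw
270 wkkkkk.wwwOOOOOOOOOOOOOOOOOOOOOOOOOOOwww.kkkkkw
275 kkkkkk..wwwOOOOOOOOOOOOOOOOOOOOOOOOOwww..kkkkkk
280 kkkkk.....ww.OOOOOOOOOOOOOOOOOOOOO.www....kkkkk
285 kkkkk......wwwwOOOOOOOOOOOOOOOO.wwww......kkkkk
290 kkkk.........wwwww..OOOOOOOO.wwwww.........kkkk
295 kkkk............wwwwwwwwwwwwww.............kkkk
300 kkk.........................................kkk
305 kkk.........................................kkk
310 kkkk.......................................kkkk
315 kkkk.......................................kkkk
```

```bash
python3 -m creep '[[0,0,0.04,0,0],[0,0,0,0,0],[0,0,-0.4,0,0],[0,0,-0.6,0,0],[0,0,-0.5,0,0],[0,0,0,0,0]]' 20 >/dev/null
python3 - <<'E'
from h import *
rk(); plan(.520,-.130,.14); p=cam('wrist'); s=bot.read_state()
m=cv2.inRange(cv2.cvtColor(p['pixels'],cv2.COLOR_RGB2HSV),(5,140,80),(20,255,255)); k,L,st,c=cv2.connectedComponentsWithStats(m); i=1+st[1:,4].argmax()
pts=np.argwhere(L==i)[:,::-1].astype(np.float32); e=cv2.fitEllipse(cv2.convexHull(pts)); print('orange ellipse',e)
M=R.from_rotvec(s['tcp_rot']).as_matrix()
for z in(.018,.022,.026): print(z,'offset tool',(M.T@(atz(p,e[0],s['tool_pos'][2]+z)-s['tool_pos'])).round(4))
# lower dish from top / scene
for n in('top','scene'):
  q=cam(n); m=cv2.inRange(cv2.cvtColor(q['pixels'],cv2.COLOR_RGB2HSV),(5,160,110),(20,255,255)); k,L,st,c=cv2.connectedComponentsWithStats(m)
  for j in range(1,k):
    if st[j,4]>80: print(n,c[j],st[j],atz(q,c[j],.058).round(4))
E
```

```text
rack x 0.0006 y 0.0018 z 0.1155 F tool x,y,up [ 0.3  1.2 -1.6] g 23.2 t 29.0
t 29.0 tcp [0.4805 0.3214 0.1155] toolx [0.195 0.981 0.002] tooly [ 0.981 -0.195  0.002] toolz [ 0.003  0.001 -1.   ] F [ 1.2  0.  -1.6] w 0.672 g 23.2 q6 0.74
shift units in tool frame [-8.699  2.541 -0.5  ]
orange ellipse ((259.0233459472656, 243.60162353515625), (97.06893920898438, 97.3724365234375), 104.24126434326172)
0.018 offset tool [ 0.0066  0.0001 -0.018 ]
0.022 offset tool [ 0.0089  0.0001 -0.022 ]
0.026 offset tool [ 0.0111  0.0001 -0.026 ]
top [114.05555556 100.69047619] [106  93  18  15 126] [0.7432 0.463  0.058 ]
top [328.88695652 172.93478261] [321 165  17  17 230] [ 0.5207 -0.1291  0.058 ]
scene [267.56321839 102.77011494] [260  99  19   8  87] [0.7262 0.4282 0.058 ]
scene [213.60714286 223.07142857] [208 215  12  14 112] [0.3666 0.0175 0.058 ]
scene [307.23076923 244.63369963] [297 237  22  16 273] [ 0.5202 -0.1304  0.058 ]
scene [488.58965517 258.62586207] [469 244  40  31 580] [ 0.8523 -0.3496  0.058 ]
```

```bash
python3 -m creep '[[-0.4,0.1,-0.3,0,0],[-0.9,0.23,-0.2,0,0],[-0.9,0.23,0,0,0],[-0.9,0.23,0,0,0],[-0.9,0.23,0,0,0],[-0.9,0.23,0,0,0],[-0.9,0.23,0,0,0],[-0.9,0.23,0,0,0],[-0.9,0.23,0,0,0],[-0.9,0.23,0,0,0],[-0.9,0.23,0,0,0],[-0.8,0.15,0,0,0],[0,0,0,0,0],[0,0,0,0,0]]' 20 >/dev/null
python3 - <<'E'
from h import *
s=bot.read_state(); p=cam('wrist'); plan(); M=R.from_rotvec(s['tcp_rot']).as_matrix()
m=cv2.inRange(cv2.cvtColor(p['pixels'],cv2.COLOR_RGB2HSV),(5,140,80),(20,255,255)); k,L,st,c=cv2.connectedComponentsWithStats(m)
for i in range(1,k):
  if st[i,4]>300:
    pts=np.argwhere(L==i)[:,::-1].astype(np.float32); e=cv2.fitEllipse(cv2.convexHull(pts)); print(np.round(e[0],1),np.round(e[1],1),st[i,4],'z58',atz(p,e[0],.058).round(4),'held offs',(M.T@(atz(p,e[0],s['tool_pos'][2]+.022)-s['tool_pos'])).round(4))
save(p,'w15.png')
E
```

```text
t 30.95 tcp [ 0.504  -0.2036  0.1379] toolx [0.196 0.981 0.001] tooly [ 0.981 -0.196 -0.001] toolz [-0.001  0.001 -1.   ] F [ 0.7  0.6 -0.5] w 0.673 g 23.2 q6 -0.23
shift units in tool frame [0. 0. 0.]
[261.2 105.5] [58.7 61.7] 2864 z58 [ 0.5198 -0.1293  0.058 ] held offs [ 0.0767  0.0003 -0.022 ]
[259.  243.6] [97.1 97.4] 7451 z58 [ 0.4935 -0.2511  0.058 ] held offs [ 0.0091 -0.0007 -0.022 ]
```

View pics/w15.png

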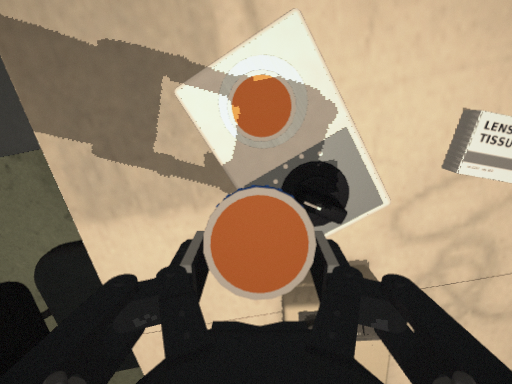

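```bash
python3 - <<'E'
from h import *
p=cam('wrist'); s=bot.read_state(); plan(); tz=s['tool_pos'][2]
m=cv2.inRange(cv2.cvtColor(p['pixels'],cv2.COLOR_RGB2HSV),(5,140,80),(20,255,255)); k,L,st,c=cv2.connectedComponentsWithStats(m)
def w(a,z):
    v=int(round((st[a,1]+st[a,3]/2))); u=np.nonzero(L[v]==a)[0]; return np.linalg.norm(atz(p,(u.max()+.5,v),z)-atz(p,(u.min()-.5,v),z))
I=[i for i in range(1,k) if st[i,4]>300]; I.sort(key=lambda i:c[i][1])
print('lower disc',w(I[0],.058)); 
for o in(.014,.018,.022,.026): print(o,'held disc',w(I[1],tz+o), 'white outer at')
b=cv2.cvtColor(p['pixels'],cv2.COLOR_RGB2HSV)[243]; print([(u,*b[u]) for u in list(range(198,214))+list(range(306,320))])
E
```

```text
t 31.0 tcp [ 0.5042 -0.2033  0.138 ] toolx [0.195 0.981 0.   ] tooly [ 0.981 -0.195 -0.001] toolz [-0.001  0.001 -1.   ] F [ 0.5 -0.3 -0.5] w 0.666 g 23.2 q6 -0.23
shift units in tool frame [0. 0. 0.]
lower disc 0.047514130317656646
0.014 held disc 0.053141854139240184 white outer at
0.018 held disc 0.05149214010105479 white outer at
0.022 held disc 0.04984242606286948 white outer at
0.026 held disc 0.04819271202468408 white outer at
[(198, np.uint8(18), np.uint8(36), np.uint8(92)), (199, np.uint8(15), np.uint8(42), np.uint8(85)), (200, np.uint8(17), np.uint8(41), np.uint8(56)), (201, np.uint8(140), np.uint8(33), np.uint8(23)), (202, np.uint8(18), np.uint8(55), np.uint8(23)), (203, np.uint8(15), np.uint8(54), np.uint8(114)), (204, np.uint8(16), np.uint8(54), np.uint8(180)), (205, np.uint8(16), np.uint8(55), np.uint8(182)), (206, np.uint8(17), np.uint8(54), np.uint8(183)), (207, np.uint8(17), np.uint8(53), np.uint8(183)), (208, np.uint8(16), np.uint8(54), np.uint8(183)), (209, np.uint8(16), np.uint8(59), np.uint8(183)), (210, np.uint8(11), np.uint8(94), np.uint8(179)), (211, np.uint8(10), np.uint8(189), np.uint8(175)), (212, np.uint8(10), np.uint8(189), np.uint8(175)), (213, np.uint8(11), np.uint8(193), np.uint8(173)), (306, np.uint8(11), np.uint8(191), np.uint8(174)), (307, np.uint8(11), np.uint8(189), np.uint8(175)), (308, np.uint8(11), np.uint8(121), np.uint8(179)), (309, np.uint8(15), np.uint8(65), np.uint8(183)), (310, np.uint8(15), np.uint8(54), np.uint8(185)), (311, np.uint8(16), np.uint8(55), np.uint8(182)), (312, np.uint8(15), np.uint8(54), np.uint8(184)), (313, np.uint8(15), np.uint8(55), np.uint8(185)), (314, np.uint8(16), np.uint8(55), np.uint8(182)), (315, np.uint8(16), np.uint8(54), np.uint8(161)), (316, np.uint8(14), np.uint8(59), np.uint8(100)), (317, np.uint8(15), np.uint8(21), np.uint8(24)), (318, np.uint8(19), np.uint8(33), np.uint8(62)), (319, np.uint8(21), np.uint8(38), np.uint8(88))]
```

```bash
python3 -m creep '[[0.5,0.02,0,0,0],[0.6,0,0,0,0],[0.25,0,0.2,0,0],[0,0,0.6,0,0],[0,0,0.4,0,0],[0,0,0.22,0,0],[0,0,0,0,0]]' 20 >/dev/null
python3 -c "
from h import *
plan(.5184,-.1375,.06)"
```

```text
t 31.88 tcp [ 0.5181 -0.1377  0.0661] toolx [0.195 0.981 0.   ] tooly [ 0.981 -0.195 -0.002] toolz [-0.002  0.001 -1.   ] F [-0.6 -0.3 -0.5] w 0.671 g 23.2 q6 -0.11
shift units in tool frame [0.005 0.005 0.122]
```

```bash
python3 -m creep '[[0,0,0.06,0,0],[0,0,0.04,0,0],[0,0,0.03,0,0],[0,0,0,0,0]]' 20 | grep -E "pos|force"
```

```text
tool_pos: [0.5196, -0.1384, 0.0614]
wrist_force: [-0.1, -1.2, 1.6]
grip_force: 23.4
```

```bash
python3 -m creep '[[0,0,0.03,0,0],[0,0,0.02,0,0],[0,0,0,0,0]]' 20 | grep -E "pos|force"
```

```text
tool_pos: [0.5198, -0.1386, 0.0593]
wrist_force: [-1.5, -1.1, 5.7]
grip_force: 24.1
```

```bash
python3 -m creep '[[0,0,-0.02,0,0.7],[0,0,0,0,0.72],[0,0,0,0,0.8],[0,0,0,0,1],[0,0,0,0,1],[0,0,0,0,1],[0,0,-0.3,0,1],[0,0,-0.7,0,1],[-0.7,0,-0.5,0,1],[-0.8,0,0,0,1],[0,0,0,0,1]]' 20 >/dev/null
python3 - <<'E'
from h import *
p=cam('wrist'); plan(); save(p,'w16.png'); s=bot.read_state()
m=cv2.inRange(cv2.cvtColor(p['pixels'],cv2.COLOR_RGB2HSV),(5,140,80),(20,255,255)); k,L,st,c=cv2.connectedComponentsWithStats(m)
for i in range(1,k):
  if st[i,4]>200:
    pts=np.argwhere(L==i)[:,::-1].astype(np.float32); e=cv2.fitEllipse(cv2.convexHull(pts)); print(np.round(e[0],1),np.round(e[1],1),'z82',atz(p,e[0],.082).round(4))
for n in('top','scene'):
  q=cam(n); m=cv2.inRange(cv2.cvtColor(q['pixels'],cv2.COLOR_RGB2HSV),(5,160,100),(20,255,255)); k,L,st,c=cv2.connectedComponentsWithStats(m)
  t=proj(q,[.52,-.13,.08])[0]
  for j in range(1,k):
    if st[j,4]>60 and np.linalg.norm(c[j]-t)<30: print(n,c[j],st[j],atz(q,c[j],.082).round(4))
ascii_(p,70,200,190,330)
E
```

```text
t 34.17 tcp [ 0.5046 -0.2126  0.1355] toolx [ 0.198  0.98  -0.   ] tooly [ 0.98  -0.198  0.002] toolz [ 0.001 -0.    -1.   ] F [-0.1  0.5  0.5] w 0.998 g 0.0 q6 -0.25
shift units in tool frame [0. 0. 0.]
[258.5  92.7] [67.6 71.5] z82 [ 0.5209 -0.1305  0.082 ]
top [331.13934426 170.41803279] [323 162  18  18 244] [ 0.5216 -0.1304  0.082 ]
scene [315.4375  240.53125] [311 236  10  10  64] [ 0.5284 -0.1452  0.082 ]
70 wwwwwwwwwwwwww.OOOOOOOOOOOOOOOOOwwwwwwwwwwwwwww
75 wwwwwwwwwwwwwOOOOOOOOOOOOOOOOOOOOwwwwwwwwwwwwww
80 wwwwwwwwwwww.OOOOOOOOOOOOOOOOOOOOOwwwwwwwwwwwww
85 wwwwwwwwwwwwOOOOOOOOOOOOOOOOOOOOOO.wwwwwwwwwwww
90 wwwwwwwwwwwwOOOOOOOOOOOOOOOOOOOOOOOwwwwwwwwwwww
95 wwwwwwwwwwwwOOOOOOOOOOOOOOOOOOOOOOOwwwwwwwwwwww
100 wwwwwwwwwwwwOOOOOOOOOOOOOOOOOOOOOO.wwwwwwwwwwww
105 wwwwwwwwwwwwwOOOOOOOOOOOOOOOOOOOOOwwwwwwwwwwwww
110 wwwwwwwwwwwwwOOOOOOOOOOOOOOOOOOOO.wwwwwwwwwwwww
115 wwwwwwwwwwwwww.OOOOOOOOOOOOOOOOO.wwwwwwwwwwwwww
120 .wwwwwwwwwwwwwwwOOOOOOOOOOOOOOOwwwwwwwwwwwwwwww
125 ..wwwwwwwwwwwwwwwwOOOOOOOOOO.wwwwwwwwwwwwwwwwww
130 ....wwwwwwwwwwwwwwwwwwwwwwwwwwwwwwwwwwwwwwww.ww
135 .....wwwwwwwwwwwwwwwwwwwwwwwwwwwwwwwwwwww....ww
140 ......wwwwwwwwwwwwwwwwwwwwwwwwwwwwwwww....w.www
145 .......wwwwwwwwwwwwwwwwwwwwwwwwwwwwww.....w.www
150 ........wwwwwwwwwwwwwwwwwwwwwwww...........wwww
155 .........wwwwwwwwwwwwwwwwwwwwwww....kkkkkkkkkkk
160 ..........wwwwwwwwwwwwwwwww......kkkkkkkkkkk.kk
165 ...........wwwwwwwwwwwww........kkkkkkkkkkkkkkk
170 ............wwwwwwwww......ww..kkkkkkkkkkkkkkkk
175 .............wwwww............kkkkkkkkkkkkkkkkk
180 ...............www............kkkkkkkkkkkkkkkkk
185 ................www...........kkkkkkkkkkkkkkkkk
190 .................www......ww..kkkkkkk.kkkkkkkkk
195 ..................www.........kkkkkkkkkww.kkkkk
```

```bash
python3 -m creep '[[-0.3,0.5,0,0,1],[-0.4,0.6,0,0,1],[0,0,0,0,1],[0,0,0,0,1]]' >/dev/null
python3 - <<'E'
from h import *
p=cam('wrist'); plan(); save(p,'w17.png')
uv=proj(p,[[.5596,-.2202,.07],[.5596,-.2202,.042]]); print(uv)
g=cv2.cvtColor(p['pixels'],cv2.COLOR_RGB2GRAY)
u,v=uv[0].astype(int)
for d in bot.regions_of('selector',p)[:2]: print(d['score'],d['bbox'])
sub=g[v-45:v+45:2,u-50:u+50]
for r,row in zip(range(v-45,v+45,2),sub): print(r,''.join('#' if x<22 else '+' if x<35 else '-' if x<60 else ' ' if x<140 else 'W' for x in row))
print('u0',u-50)
E
```

```text
t 34.83 tcp [ 0.5507 -0.2553  0.1337] toolx [0.195 0.981 0.001] tooly [ 0.981 -0.195 -0.002] toolz [-0.002  0.001 -1.   ] F [-0.3 -0.1  0.2] w 0.998 g 0.0 q6 -0.28
shift units in tool frame [0. 0. 0.]
[[262.13862738 159.00049786]
 [261.84361162 152.89924661]]
0.81 [235.0, 132.8, 286.3, 179.6]
0.4 [137.4, 0.0, 226.0, 88.4]
114 WWWWWWWWWWWWWWWWWWWWWWWWWWWWWWW                                                                WWWWW
116 WWWWWWWWWWWWWWWWWWWWWWWWWWWWW                                                                   WWWW
118 WWWWWWWWWWWWWWWWWWWWWWWWWWWWWW     -+##+######+#######+-                                          WW
120 WWWWWWWWW WWWWWWWWWWWWWWWWWW --###+##++#####+#+####+#########-                                     W
122 WWWWWW WWWWWWWWWWWWWWWWWW  ++###+####################++###+#####-                                   
124 WWWWWWWWWWWWWWWWWWWWWW  --- -##+###########+##########+###########+-                                
126 WWWWWWWWWWWWWWWWWWW  ---- -##+######+################################+-                             
128 WWWWWWWWWWWWWWWWWW ---   - -+###+####
[... 3255 characters left out ...]
                                       WWWWW        WWWWWWWWWWW
192 W                                                                       WWWWWW          WWWWWWWWWWWW
194 WWW                                                                  WWWW            WWWWWWWWWWWWWWW
196 WWWW                                                             WWWWW                 WWWWWWWWWWWWW
198 WWWWW                                                        WWWWWW                      WWWWWWWWWWW
200 WWWWWWW                                                   WWWW                            WWWWWWWWWW
202 WWWWWWWWW                                             WWWWW                             WWWWWWWWWWWW
u0 212
```

```bash
python3 -m creep '[[0.72,0,0,0,0.5],[0,0,0,1,0.5],[0,0,0,1,0.5],[0,0,0,1,0.5],[0,0,0,1,0.5],[0,0,0,1,0.5],[0,0,0,1,0.5],[0,0,0,1,0.5],[0,0,0,1,0.5],[0,0,0,1,0.5],[0,0,0,1,0.5],[0,0,0,1,0.5],[0,0,0,1,0.5],[0,0,0,1,0.5],[0,0,0,1,0.5],[0,0,0,1,0.5],[0,0,0,1,0.5],[0,0,0,1,0.5],[0,0,0,1,0.5],[0,0,0,1,0.5]]' >/dev/null
python3 -m creep '[[0,0,0,0.3,0.5],[0,0,0,0,0.5]]' >/dev/null
python3 - <<'E'
from h import *
p=cam('wrist'); plan(.5576,-.2198,.05); save(p,'w18.png')
uv=proj(p,[[.5576,-.2198,.074],[.5576,-.2198,.042]]); print(uv)
g=cv2.cvtColor(p['pixels'],cv2.COLOR_RGB2GRAY)
u,v=uv[0].astype(int)
for d in bot.regions_of('selector',p)[:1]: print(d['score'],d['bbox'])
for r in range(v-56,v+60,3): print(r,''.join('#' if x<22 else '+' if x<35 else '-' if x<60 else ' ' if x<140 else 'W' for x in g[r,u-64:u+64:2]))
print('u0',u-64)
E
```

```text
t 37.67 tcp [ 0.5583 -0.2211  0.1343] toolx [ 0.85  -0.527 -0.   ] tooly [-0.527 -0.85   0.   ] toolz [-0.  0. -1.] F [-0.3  0.3 -0. ] w 0.5 g 0.0 q6 1.71
shift units in tool frame [-0.026 -0.016  1.687]
[[256.83316251 205.39839678]
 [257.13904958 193.00368593]]
0.69 [237.1, 171.7, 288.2, 230.7]
149          WWWW                                  WWWWWWWWWWWWWWWWW
152         WWWW                                    WWWWWW WWWWWWWWW
155        WWWW                                      WWWWWWWWWWWWWWW
158      WWWWW                   --#######+-          WWWWWWWWWWWWWW
161     WWWWW                 -+######+#######+       WWWWWWWWWWWWWW
164    WWWWW                ##+##################-     WWWWWWWWWWWWW
167   WWWWW               +########################-   WWWWWWWWWWWWW
170  WWWWW               ######+###################++  WWWWWWWWWWWWW
173 WWWW                #############################- WWWWWWWWWWWWW
176 WWW                +##############################           WWW
179 WW                +################################          WWW
182 W                 ######################
[... 1194 characters left out ...]
WWW
236 WWWWWWWW     ###WWWWWWWWWWWWWWWW  W WW            WW###     WWWW
239 W -+#+#     +###WWWWWWWWWWWWWWWWWW              WWWW###-     ++#
242 --#+##-     ####WWWWWWWWWWWWWWWWWWWWW W         WWWW####     -+#
245  ++##+     +####WWWWWWWWWWWWWWWWWWWWWWW       WWWWWW####+     ++
248  #+#+-     #####+WWWWWWWWWWWWWWWWWWWWWWW     WWWWWWW####+     -+
251 +++++     +#####+-WWWWWWWWWWWWWWWWWWWWWWWW  WWWWWWW #####-     +
254 +#++      ######---WWWWWWWWWWWWWWWWWWWWWWWWWW  WWWW ######      
257 ##+-     +######  - WWWWWWWWWWWWWWWWWWWWWWW     WWWW######+     
260 ##+      #######  -+WWWWWWWWWWWWWWWWWWWWWW      WWWW#######     
263 +++#-    ++#####-  -WWWWWWWWWWWWWWWWWWWWW       WWWW-#####+    -
u0 192
```

```bash
python3 -m creep '[[-0.04,0.03,0.5,0,0.5],[0,0,0.7,0,0.5],[0,0,0.45,0,0.5],[0,0,0,0,0.5],[0,0,0,0,0],[0,0,0,0,0],[0,0,0,0,0],[0,0,0,0,0],[0,0,0,0,0]]' 25 
python3 -c "
from h import *
plan()"
```

```text
time: 38.85
tool_pos: [0.5572, -0.2221, 0.0534]
tcp_rot: [3.021, -0.862, 0.004]
wrist_force: [-0.4, 1.3, 5.2]
width: 0.158
grip_force: 29.7
t 38.85 tcp [ 0.5572 -0.2221  0.0534] toolx [ 0.849 -0.528  0.003] tooly [-0.528 -0.849 -0.   ] toolz [ 0.002 -0.001 -1.   ] F [-0.4  1.3  5.2] w 0.158 g 29.7 q6 1.71
shift units in tool frame [0. 0. 0.]
```

```bash
python3 -m creep '[[0,0,-0.04,-0.5,0],[0,0,0,-1,0],[0,0,0,-1,0],[0,0,0,-1,0],[0,0,0,-1,0],[0,0,0,-1,0],[0,0,0,-1,0],[0,0,0,-1,0],[0,0,0,-0.7,0],[0,0,0,0,0]]' 40 >/dev/null
python3 -c "
from h import *
plan(ydir=0);s=bot.read_state();print(np.round(s['torque'],2))"
python3 -m creep '[[0,0,0,-0.5,0],[0,0,0,-0.5,0],[0,0,0,0,0]]' 40 >/dev/null
python3 -c "
from h import *
plan(ydir=0);s=bot.read_state();print(np.round(s['torque'],2))"
```

```text
t 40.1 tcp [ 0.5574 -0.2208  0.0535] toolx [0.965 0.261 0.003] tooly [ 0.261 -0.965 -0.   ] toolz [ 0.003  0.001 -1.   ] F [ 4.5  2.5 -3.7] w 0.151 g 41.0 q6 0.89
shift units in tool frame [0. 0. 0.]
spin units -13.07 (world yaw now -1.307 )
[ 0.49 -0.81  0.01]
t 40.48 tcp [ 0.5573 -0.2206  0.0535] toolx [0.935 0.354 0.003] tooly [ 0.354 -0.935 -0.001] toolz [ 0.003  0.002 -1.   ] F [ 4.2  2.4 -3.4] w 0.15 g 42.8 q6 0.79
shift units in tool frame [0. 0. 0.]
spin units -12.09 (world yaw now -1.209 )
[ 0.55 -0.79 -0.55]
```

```bash
python3 -m creep '[[0,0,0,0,0],[0,0,0,0,0],[0,0,0,1,0],[0,0,0,1,0],[0,0,0,1,0],[0,0,0,1,0],[0,0,0,1,0],[0,0,0,1,0],[0,0,0,1,0],[0,0,0,1,0],[0,0,0,1,0],[0,0,0,1,0],[0,0,0,1,0],[0,0,0,1,0],[0,0,0,1,0],[0,0,0,0.6,0],[0,0,0,0,0]]' 40 >/dev/null
python3 -c "
from h import *
plan(ydir=0);s=bot.read_state();print(np.round(s['torque'],2))"
```

```text
t 42.6 tcp [ 0.5566 -0.2226  0.0535] toolx [ 0.544 -0.839  0.002] tooly [-0.839 -0.544 -0.   ] toolz [ 0.002 -0.002 -1.   ] F [ 3.2 -4.8 -5.2] w 0.153 g 40.8 q6 2.15
shift units in tool frame [0. 0. 0.]
spin units 5.75 (world yaw now -2.566 )
[-0.76 -0.65  0.03]
```

```bash
python3 -m creep '[[0,0,0,0,0.5],[0,0,0,0,0.5],[0,0,0,0,0.5],[0,0,0,0,0.5],[0,0,-0.4,0,0.5],[0,0,-0.7,0,0.5],[0,0,-0.6,0,0.5],[0,0,-0.4,0,0.5],[0,0,0,0,0.5]]' 20 >/dev/null
python3 - <<'E'
from h import *
p=cam('wrist'); plan(); save(p,'w19.png')
uv=proj(p,[[.5565,-.2215,.074]]); print(uv)
g=cv2.cvtColor(p['pixels'],cv2.COLOR_RGB2GRAY)
u,v=uv[0].astype(int)
for r in range(v-45,v+40,2): print(r,''.join('#' if x<22 else '+' if x<35 else '-' if x<60 else ' ' if x<140 else 'W' for x in g[r,u-50:u+50]))
for n in('top','scene'):
  q=cam(n); m=cv2.inRange(cv2.cvtColor(q['pixels'],cv2.COLOR_RGB2HSV),(5,160,100),(20,255,255)); k,L,st,c=cv2.connectedComponentsWithStats(m)
  t=proj(q,[.52,-.13,.08])[0]
  for j in range(1,k):
    if st[j,4]>60 and np.linalg.norm(c[j]-t)<30: print(n,c[j],st[j],atz(q,c[j],.082).round(4))
E
```

```text
t 43.77 tcp [ 0.5565 -0.2218  0.1598] toolx [ 0.544 -0.839  0.002] tooly [-0.839 -0.544 -0.001] toolz [ 0.002 -0.001 -1.   ] F [-0.6  0.6  0.3] w 0.503 g 0.0 q6 2.15
shift units in tool frame [0. 0. 0.]
[[258.65356688 195.70129249]]
150 WWWWWWWWWWWWWWWWWW                                                   WWWWWWWWWWWWWWWWWWWWWWWWWWWWWWW
152 WWWWWWWWWWWWWW                                                       WWWWWWWWWWWWWWWWWWWWWWWWWWWWWWW
154 WWWWWWWWWWWWW                             --+####+##+########--       WWWWWWWWWWWWWWWWWWWWWWWWWWWWWW
156 WWWWWWWWWW                           -+##+###############+########+-    WWWWWWWWWWWWWWWWWWWWWWWW    
158 WWWWWW                             +#################################+-   WWWWWWWWWWWWWWWWWWWWW  WW 
160 WWWW                            -#################+######################  WWWWWWWWWWWWWWWWWWWW     
162 WWW                           +############################################- WWWWWWWWWWWWWWWWWWWWWWW
164 WW                          -#############################################++-  WWWWWWWWWWWWWWWWWWWWW
166 WW                     
[... 3109 characters left out ...]
       WWWW  
226 WWWWWWWWWWWWWWWWWWWWWWWWWWWWWWWWWWWWWWWWWWWWWWWWWWWWWWWWWWWWWWWWWWWWWWWWWWWWWWW W             WWW   
228 WW             WWWWWWWWWWWWWWWWWWWWWWWWWWWWWWWWWWWWWWWWWWWWWWWWWWWWWWWWWWWWWWWWWWWWWW               
230 W          +##- WWWWWWWWWWWWWWWWWWWWWWWWWWWWWWWWWWWWWWWWWWWWWWWWWWWWWWWWWWWWWWWWWWWWWWW -##+        
232           -###+ WWWWWWW WWWWWWWW  W WWWWWWWWWWWWWWWWWWWWWWWWWWWWWWWWWWWWWWWWWWWWWWWWWWW +###-       
234           ####+ WWW   WWWWWWWWWWWWWWWWWWWWWW WWWWWWWWWWWWWWWWWWWWWWWWWWWWWWWWWWWWWWWWWWW+####-      
top [331.20816327 170.37959184] [323 162  18  18 245] [ 0.5217 -0.1306  0.082 ]
scene [309.11111111 237.46236559] [299 230  22  16 279] [ 0.5212 -0.1319  0.082 ]
```

```bash
python3 -c "
from workcell import bot
print(bot.finish_job())"
```

```text
the job is handed in; nothing more can be done
None
```

The job is handed in (no verdict came back). The dish stood in the rack, let go, and now lies lid down on the lower dish, about 1–2 mm off centre by the cameras. The selector went back to its end stop, then to the third click by its pointer. I kept the arm clear of the bottle, eyepiece and coverslip box, but did not re-measure them at the end.

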